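# Put the sorted tins away in the double-door cabinet

## Robot

A 6-joint arm with a two-finger parallel gripper is mounted at the origin on the work surface. World frame = base frame: x ahead of the robot, y to its left, z up, the work surface at z = 0. Lengths are in m, angles in rad, forces in N, time in s.
With the tool pointing down it reaches from about 0.35 to 0.85 m from the base axis. Payload 8.1 kg.
Tool frame: the origin (TCP) lies at the very end of the fingers, on their centre line; the grasp point (between the pads) lies 19 mm behind it (r.grip_depth is the distance from the TCP to the grasp point, in m); z points along the fingers, y is the line along which they close (so a half turn about z gives the same grasp; the last joint's range is limited). The gripper opens to 85 mm and grips with 20 to 120 N. Pads are 22 mm wide; open, the fingers measure 114 mm over their backs; the gripper's body (76 mm by 85 mm) begins 54 mm behind the grasp point. The pads swing forward as they close: fully open they stand 13 mm farther back than shut.
Start: joints at [1.202, 0.13, 1.488, -0, 1.523, -0.085], TCP at [0.168, 0.576, 0.231] pointing down, gripper open.
Joint ranges: [-2.96, 2.96], [-0.89, 2.26], [0.02, 2.5], [-1.34, 4.48], [0, 2.73], [-2.66, 2.66]. Speed limits (rad/s): [2.39, 2.39, 2.79, 3.14, 3.14, 3.14].

## Interface

Orientations are given as a unit quaternion [x, y, z, w].
In Python, from bench import get_state, imaging, ticket, r gives the robot as it stands.
- The arm moves only by the tool move_arm, never from a script. Its argument "deltas" is a list of rows, each a list of 3 entries, a list of its own where there are three numbers: the finger opening in mm, from 0 to 85.4, then the shift along the tool's x, y, z in mm, then the turn about the tool's z in rad. A call has 1 to 12 rows; each row shifts and turns the commanded pose from where the row before left it, along the tool's axes as they then stand; what a row does not reach is not made up. A row lasts 1/12 s, in which the tool goes at most 41.7 mm and 7.16 degrees, less where a joint would pass 70% of its speed; a pose out of reach is approached as far as the arm can. A call with a gripper value outside its range is refused whole. The fingers move at their own pace and stop on an object; "grip_force" is the grip in N (left out, the last holds). Time passes only in rows, so rows that do not move let the fingers close. It gives the time, the measured TCP pose, the force, the opening and the grip force at its end, in the units of the state.
- get_state(): the state, without advancing time (a new reading comes with each control period).
- imaging.camera(name): name is "scene" or "top" or "wrist"; returns a dict with "pixels" (400x640x3 uint8, red, green, blue), "mtx" (3x3 intrinsics, pixels), "dist" ([k1, k2, p1, p2, k3] as OpenCV has them; the pictures are not rectified), "R" (3x3) and "t" (3): a world point X has camera coordinates R X + t. Camera axes: x right, y down, z forward; pixel columns grow to the right and rows downward; lengths in m; the calibration is good to about 2 mm. A picture is of the moment at which its call begins. There is no depth.
- ticket.hand_in(): hands the job in; it is judged then, once.
The state is a dict: "clock": time; "joint_pos": joint angles; "joint_velocities": joint speeds; "tau": joint torques, N m; "tool_pos": TCP position; "tcp_rot": TCP orientation; "wrist_force": force on the tool from outside, world axes, zero at the start; "moment": the same for the moment, N m; "grip_width": finger opening in m; "grasp_force": force on a finger pad.
Only numpy, scipy, OpenCV 4.12 (cv2) and the standard library are available. Lean on these libraries where they do the work, as an engineer would, in place of code of your own. Each camera call takes 0.05 s, during which the arm holds its last target. There are 200 camera calls.

## Task

Put every rectangular tin on the table into the tilt-out bin of the little sorting cabinet: lift the bolt of the right leaf, swing that leaf wide open, then the left leaf it was holding, pull the bin down to its stop and load the tins. Then push the bin fully home, shut the left leaf and then the right leaf over it, and push the bolt fully down again. Leave everything else on the table where it stands.

Things in the scene. Friction and masses are not known exactly. Their poses are not given: they have to be found in the camera images.
- cabinet: White sorting cabinet, fixed, 330 mm wide, 212 high. Origin on the table under the middle of the shut leaves' front faces; x into the cabinet (away from the robot), y to its left seen from the robot, z up. Base board 16 mm thick, x -45 to 215 mm. Side walls 12 mm thick, from x = 16 mm back, up to z 200 mm. The roof starts only at x = 100 mm, leaving the bin open from above.
- leaf_a (a joint): Right leaf seen from the robot, the latched one: brown board 14 mm thick, 165 wide, z 22 to 198 mm. 0 rad shut, grows as it swings out towards the robot, then outward to the right; stop at 1.65; stays where left (0.08 N m). A strip on its free edge laps 15 mm over leaf_b's front: leaf_b opens only after it and must shut before it. With the bolt down it can neither open nor shut.
- leaf_b (a joint): Left leaf seen from the robot, the overlapped one: like leaf_a mirrored, no bolt. 0 rad shut, grows as it swings out towards the robot and then outward to the left, stop at 1.65; stays where it is left.
- leaf_a_hinge (a point): Point on leaf_a's vertical hinge axis at its outer edge, in the plane of its front face, 110 mm above the table.
- leaf_b_hinge (a point): Point on leaf_b's vertical hinge axis at its outer edge, in the plane of its front face, 110 mm above the table.
- leaf_a_handle (a point): Grip point of leaf_a's handle: an upright round steel bar 10 mm thick, 35 mm in front of the face, 133 mm from the hinge along the leaf, from 100 mm below this point (172 mm above the table) to 20 mm above it; stand-offs 45 and 90 mm below it. Pinch its free upper end from above: it turns freely in the grip. The leaf's top is 26 mm higher than this point.
- leaf_b_handle (a point): Grip point of leaf_b's handle, like leaf_a's, mirrored; the two bars are 64 mm apart when the leaves are shut.
- bolt (a joint): Upright drop bolt (10 mm steel rod) on leaf_a's front, 55 mm from its hinge, 16 mm in front of its face. 0 m fully down behind its keeper on the base board, grows as it is lifted, stop at 0.035; clears the keeper from about 0.02. Friction of about 2 N keeps it where it is left.
- bolt_knob (a point): Centre of the bolt's dark round knob, 22 mm diameter, 22 mm tall, at the rod's upper end above the leaf's top edge (211 mm above the table when down); pinch from above and pull straight up. Moves with the bolt and with leaf_a.
- bin (a joint): Tilt-out bin behind the leaves: a plywood tray with a front board, hinged along its lower front edge like an oven door. 0 rad upright and home, grows as its top is pulled down and out towards the robot, stop at 0.62; a stiff hinge (0.5 N m) keeps it where it is left. It can come out only when both leaves stand open.
- bin_hinge (a point): Middle of the bin's hinge line, 24 mm above the table, 22 mm behind the leaves' front. Turns with the bin; bin home, its axes are the cabinet's. In its frame: front board x 0 to 8, z 0 to 128 mm; floor z 0 to 6, x 0 to 125 mm; back wall x 119 to 125 mm, 55 high; side walls 90 mm high, 266 apart inside (y -133 to 133 mm).
- bin_rail (a point): Middle of the bin's rail, a round steel bar of 14 mm diameter along y, 270 mm long, on end posts, 165 mm above the hinge (x 4 mm in the bin's frame), with a 30 mm open window between it and the front board; pinch it from above with one finger in front and one behind: it turns freely in the grip.
- tin1_center (a point): Centre of tin1, a rectangular metal tin, 42 (x) by 54 (y) by 105 mm (z), about 90 g, loose on the table at the left or right, standing at the start, with this point 52.5 mm above its underside. May be absent.
- tin2_center (a point): Centre of tin2, a rectangular metal tin, 42 (x) by 54 (y) by 105 mm (z), about 90 g, loose on the table at the left or right, standing at the start, with this point 52.5 mm above its underside. May be absent.
- tin3_center (a point): Centre of tin3, a rectangular metal tin, 42 (x) by 54 (y) by 105 mm (z), about 90 g, loose on the table at the left or right, standing at the start, with this point 52.5 mm above its underside. May be absent.
- tin4_center (a point): Centre of tin4, a rectangular metal tin, 42 (x) by 54 (y) by 105 mm (z), about 90 g, loose on the table at the left or right, standing at the start, with this point 52.5 mm above its underside. May be absent.
- glass_bottle: Green glass bottle, 64 mm diameter, 180 mm tall; a bystander, to be left alone. Origin at its underside's centre.
- mug: Blue mug, 80 mm diameter, 90 mm tall; a bystander, to be left alone. Origin at its underside's centre.
- jar: Glass jar with lid, 72 mm diameter, 100 mm tall; a bystander, to be left alone. Origin at its underside's centre.
- round_can: Round metal can, 74 mm diameter, 110 mm tall; a bystander, to be left alone. Origin at its underside's centre.
- tape_roll: Red roll-like ring, 100 mm diameter, 30 mm tall; a bystander, to be left alone. Origin at its underside's centre.
- canister: Lavender round canister, 90 mm diameter, 150 mm tall; a bystander, to be left alone. Origin at its underside's centre.
- dust_brush: Hand brush lying on the table; a bystander, to be left alone. Origin at its underside's centre.
Mind the look-alikes: they are no part of the job. What is shaped like the part that bears tin3_center but purple is not meant.

How it is judged:
By the outcome, as a careful person would: the job done as asked, in the order asked, and still so for the second after the job is handed in, with the robot touching nothing.
Of tin1, tin2, tin3, tin4 only 2 to 3 are there at a start; the rules pass over those that are not, and their reading is None.
At some moment in a run one of tin1, tin2, tin3, tin4 may be knocked a few centimetres aside while the robot is not near it.
Once in a run the grip may slacken for a moment while it holds something.
It also fails if it takes over 210 s, if anything falls off the work surface, if the arm or the gripper's body presses on something with over 40 N, if the wrist force passes 120 N, or if a joint passes its speed limit or range.

## Working session

There is one attempt and no reset: what is moved stays moved. The work goes in short steps, Python scripts to look and compute and a tool call to move; the robot and the scene stay as the last step left them, time stands still between calls to the robot, and variables do not carry over. Pictures are saved under pics/ and viewed, at most 14 in all, crops included, and the job is handed in when it is done.

Besides the shell and the picture viewer there is one more tool, called after "Call:" as name(argument=value, ...), one argument or row to a line, values as JSON. move_arm: Moves the arm, as the interface text tells. Its arguments: {"type":"object","properties":{"deltas":{"type":"array"},"grip_force":{"type":"number"}},"required":["deltas"]}

```bash
mkdir -p pics; ls; cat > h.py <<'E'
import numpy as np, cv2
from bench import get_state, imaging, ticket, r
def snap(n,f):
    c=imaging.camera(n); cv2.imwrite(f'pics/{f}.png',c['pixels'][:,:,::-1]); np.savez(f'pics/{f}.npz',**{k:np.array(v) for k,v in c.items()}); return c
def load(f): return dict(np.load(f'pics/{f}.npz'))
def ray(c,uv):
    p=cv2.undistortPoints(np.array([[uv]],float),c['mtx'],np.array(c['dist'],float))[0,0]
    d=c['R'].T@np.array([p[0],p[1],1.]); o=-c['R'].T@c['t']; return o,d
def onz(c,uv,z):
    o,d=ray(c,uv); return o+d*(z-o[2])/d[2]
def proj(c,X):
    return cv2.projectPoints(np.array(X,float).reshape(-1,3),cv2.Rodrigues(c['R'])[0],np.array(c['t'],float),c['mtx'],np.array(c['dist'],float))[0][:,0]
def tri(c1,u1,c2,u2):
    o1,d1=ray(c1,u1);o2,d2=ray(c2,u2)
    s=np.linalg.lstsq(np.c_[d1,-d2],o2-o1,rcond=None)[0]
    a=o1+s[0]*d1;b=o2+s[1]*d2; return (a+b)/2,np.linalg.norm(a-b)
E
python3 - <<'E'
from h import *
a=snap('scene','s0');b=snap('top','t0')
for n,c in(('s',a),('t',b)): print(n,-c['R'].T@c['t'],c['R'][2])
print(get_state(), r.grip_depth)
E
```

```text
pics
s [1.10041673 0.96998168 0.93773689] [-0.45593317 -0.68125275 -0.57272998]
t [ 0.34926216 -0.0106996   1.4287488 ] [ 0.11298088  0.01223906 -0.99352178]
{'clock': 0.1, 'joint_pos': array([ 1.20161793e+00,  1.31101661e-01,  1.48917319e+00,  2.42378652e-05,
        1.52301689e+00, -8.53906237e-02]), 'joint_velocities': array([ 8.90001617e-04, -1.09642313e-03, -2.87649906e-03,  2.47229556e-04,
        8.00068685e-04, -1.53248270e-05]), 'tau': array([ 1.93435117e-03, -5.70956862e+01, -5.01939690e+01,  5.90253103e-05,
        8.18283996e-03, -2.48685740e-05]), 'tool_pos': array([0.16777937, 0.57554198, 0.23033823]), 'tcp_rot': array([ 1.41418752e-01,  9.89949501e-01, -8.24967190e-04, -2.03223214e-04]), 'wrist_force': array([-0.043816  ,  0.45458997,  0.46396959]), 'moment': array([0.00702681, 0.03714522, 0.03490058]), 'grasp_force': 0.0, 'grip_width': 0.0850358890005875} 0.0187
```

View pics/s0.png

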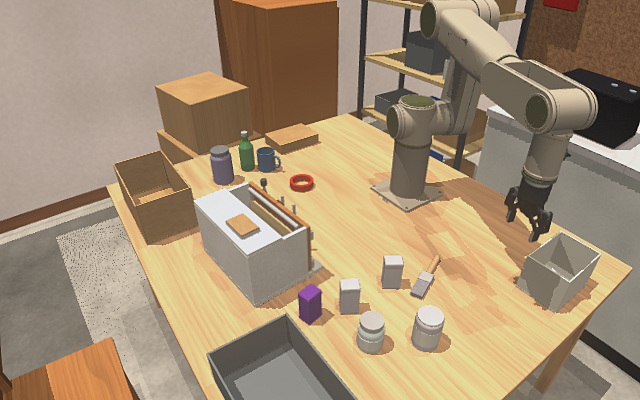

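View pics/t0.png

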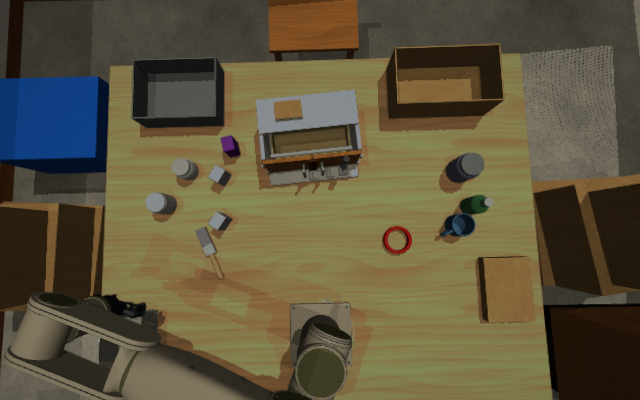

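Both pictures show two light-grey rectangular tins: scene (349,296) and (392,272), top (220,176) and (219,221). Other candidates are the purple box at scene (310,303), a look-alike I exclude, and the round jar and can at (371,332) and (428,328), which are also excluded. I'll confirm in enlarged crops.

```bash
python3 - <<'E'
from h import *
a=cv2.imread('pics/s0.png');b=cv2.imread('pics/t0.png')
cv2.imwrite('pics/s0c.png',cv2.resize(a[170:330,190:430],None,fx=3.33,fy=3.33,interpolation=cv2.INTER_CUBIC))
cv2.imwrite('pics/t0c.png',cv2.resize(b[85:245,195:395],None,fx=3.75,fy=3.75,interpolation=cv2.INTER_CUBIC))
E
```

```text
(no output)
```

View pics/s0c.png

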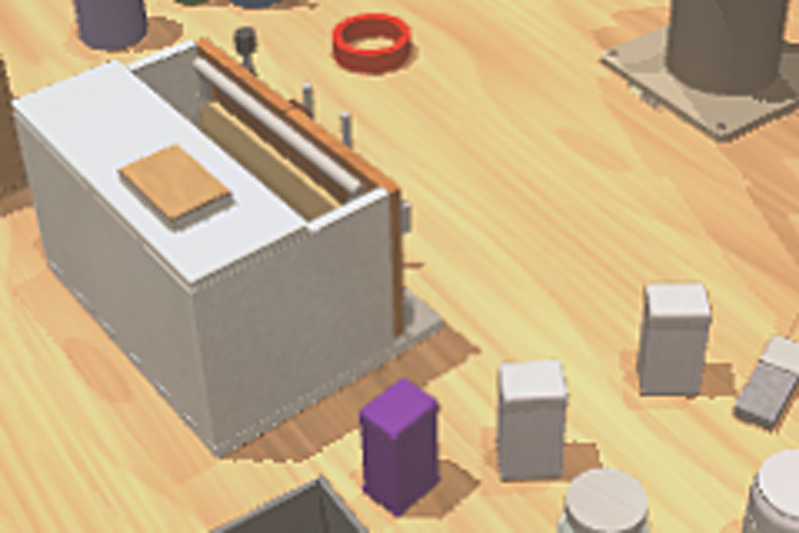

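View pics/t0c.png

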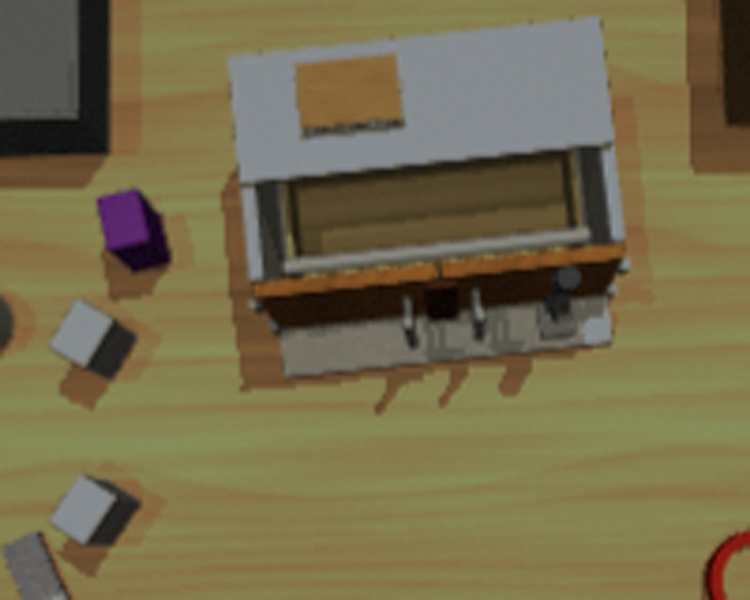

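The crops show two light-grey tins at top-crop (83,332) and (84,508). Both are rectangular metal and not purple, so they are the ones meant. In the top crop the bolt knob is at (568,278), the handle tops at (407,297) and (477,291), and the roof corners are visible.

```bash
cat > fit.py <<'E'
from h import *
from scipy.optimize import least_squares
s=load('s0');t=load('t0')
T=lambda u,v:(195+(u+.5)/3.75-.5,85+(v+.5)/3.75-.5)
S=lambda u,v:(190+(u+.5)/3.33-.5,170+(v+.5)/3.33-.5)
obs=[(t,T(229,58),(.215,.165,.212)),(t,T(601,19),(.215,-.165,.212)),(t,T(614,145),(.1,-.165,.212)),(t,T(241,183),(.1,.165,.212)),
(t,T(407,297),(-.035,.032,.192)),(t,T(477,291),(-.035,-.032,.192)),(t,T(568,276),(-.016,-.11,.222)),
(s,S(14,104),(.215,-.165,.212)),(s,S(114,62),(.1,-.165,.212)),(s,S(310,232),(.1,.165,.212)),(s,S(192,283),(.215,.165,.212)),
(s,S(245,38),(-.016,-.11,.211)),(s,S(308,86),(-.035,-.032,.192)),(s,S(347,116),(-.035,.032,.192))]
def W(p,X):
    X=np.asarray(X,float);c,n=np.cos(p[2]),np.sin(p[2]);return np.array([p[0]+c*X[0]-n*X[1],p[1]+n*X[0]+c*X[1],X[2]])
f=lambda p:np.concatenate([proj(c,W(p,X))[0]-uv for c,uv,X in obs])
q=least_squares(f,[.6,0,0],loss='soft_l1')
if __name__=='__main__':
    print(q.x);print(f(q.x).reshape(-1,2).round(1).tolist())
    # tins: box fit using top corners
    tins=[([(81,299),(120,329),(91,370),(50,341)],[(500,368),(563,362),(566,398),(502,403)]),
          ([(84,474),(118,491),(90,545),(50,513)],[(645,288),(705,285),(711,318),(647,322)])]
    for tt,ss in tins:
        ct=np.mean([onz(t,T(*u),.105)[:2] for u in tt],0); cs=np.mean([onz(s,S(*u),.105)[:2] for u in ss],0)
        cor=np.array([onz(t,T(*u),.105)[:2] for u in tt]); cor2=np.array([onz(s,S(*u),.105)[:2] for u in ss])
        print(ct,cs)
        for c in(cor,cor2):
            e=np.roll(c,-1,0)-c; print((np.linalg.norm(e,axis=1)*1000).round(),np.degrees(np.arctan2(e[:,1],e[:,0])).round())
E
python3 fit.py
```

```text
[0.6008979  0.01260301 0.07985991]
[[-1.4, -0.2], [-1.0, -0.5], [-0.4, -0.2], [-1.5, 0.4], [-0.7, 7.3], [0.0, 6.9], [-0.6, 0.8], [-1.7, -1.1], [0.3, -1.3], [-0.9, -3.0], [-1.2, -0.5], [-0.3, 0.9], [-0.8, -0.9], [-0.9, -1.3]]
[0.57712807 0.3442089 ] [0.58021926 0.35717423]
[47. 47. 48. 49.] [-129.  145.   54.  -36.]
[54. 41. 53. 40.] [ 152.   54.  -29. -125.]
[0.41709732 0.34367647] [0.41692209 0.35546054]
[36. 55. 48. 47.] [-118.  152.   51.  -42.]
[55. 43. 57. 44.] [ 149.   53.  -31. -130.]
```

```bash
cat > plan.py <<'E'
from fit import *
from scipy.spatial.transform import Rotation as Ro
obs[:]=[o for i,o in enumerate(obs) if i not in(4,5)]
try: P=np.load('cab.npy')
except Exception: P=least_squares(f,[.6,0,0],loss='soft_l1').x
def to(X,psi=None,cab=True):
    """shifts (mm, tool axes after the turn) and turn to bring TCP to X; psi tool-y heading, deg, cabinet/world"""
    st=get_state(); R=Ro.from_quat(st['tcp_rot']).as_matrix(); p=st['tool_pos']
    h=np.arctan2(R[1,1],R[0,1]); o=P[2] if cab else 0
    g=h if psi is None else np.radians(psi)+o
    turn=(h-g+np.pi/2)%np.pi-np.pi/2; h2=h-turn
    Xw=W(P,X) if cab else np.array(X)
    ax=np.array([[np.sin(h2)*-1,np.cos(h2),0],[np.cos(h2),np.sin(h2),0],[0,0,-1]])
    print('at',p.round(4),'tilt',R[:,2].round(3),'cab',cabp(p).round(4),'turn',round(turn,3),'shift',(ax@(Xw-p)*1000).round(1),'ax err',np.abs(ax[0]-R[:,0]).max().round(2) if abs(turn)<.02 else '')
def cabp(p):
    c,n=np.cos(P[2]),np.sin(P[2]);d=p-np.array([P[0],P[1],0]);return np.array([c*d[0]+n*d[1],-n*d[0]+c*d[1],d[2]])
E
python3 - <<'E'
from plan import *
print(P)
to([-.10,-.05,.36],90)
E
```

```text
[0.60008603 0.01296717 0.07890526]
at [0.1678 0.5755 0.2303] tilt [-0.001 -0.002 -1.   ] cab [-0.3866  0.5949  0.2303] turn -0.363 shift [-286.6 -644.9 -129.7] ax err
```

Call:
move_arm(
  deltas=[
    [85, [0, 0, -40], -0.121],
    [85, [0, 0, -40], -0.121],
    [85, [0, 0, -40], -0.121],
    [85, [-16, -36, -1], 0],
    [85, [-16, -36, -1], 0],
    [85, [-16, -36, -1], 0],
    [85, [-16, -36, -1], 0],
    [85, [-16, -36, -1], 0],
    [85, [-16, -36, -1], 0],
    [85, [-16, -36, -1], 0],
    [85, [-16, -36, -1], 0],
    [85, [-16, -36, -1], 0],
  ],
  grip_force=40,
)

```text
clock: 1.1
tool_pos: [0.3374, 0.2626, 0.36]
tcp_rot: [-0.04, 0.999, -0.0, -0.0]
wrist_force: [0.6, -1.3, 0.7]
grip_width: 0.0846
grasp_force: 0.0
```

Call:
move_arm(
  deltas=[
    [40, [-16, -36, 0], 0],
    [40, [-16, -36, 0], 0],
    [40, [-16, -36, 0], 0],
    [40, [-16, -36, 0], 0],
    [40, [-16, -36, 0], 0],
    [40, [-16, -36, 0], 0],
    [40, [-16, -36, 0], 0],
    [40, [-16, -36, 0], 0],
    [40, [-16, -33, 0], 0],
    [40, [0, 0, 0], 0],
    [40, [0, 0, 0], 0],
    [40, [0, 0, 0], 0],
  ],
)

```text
clock: 2.1
tool_pos: [0.5058, -0.044, 0.3598]
tcp_rot: [-0.039, 0.999, 0.0, -0.001]
wrist_force: [0.6, 0.6, -0.1]
grip_width: 0.0403
grasp_force: 0.0
```

```bash
python3 - <<'E'
from plan import *
to([-.016,-.11,.198],90)
c=snap('wrist','w1'); print(-c['R'].T@c['t'],c['R'][2])
for X in [(-.016,-.11,.222),(-.035,-.032,.192),(-.035,.032,.192),(0,-.165,.198),(0,.165,.198),(.026,-.135,.196),(.026,.135,.196),(.1,-.165,.212)]: print(X,proj(c,W(P,X)).round())
E
```

```text
at [ 0.5058 -0.044   0.3598] tilt [-0.001  0.001 -1.   ] cab [-0.0985 -0.0494  0.3598] turn -0.0 shift [-82.5 -60.6 161.8] ax err 0.0
[ 0.43270699 -0.05027004  0.50270294] [ 0.28735462  0.0227464  -0.95755414]
(-0.016, -0.11, 0.222) [[255. 275.]]
(-0.035, -0.032, 0.192) [[339. 242.]]
(-0.035, 0.032, 0.192) [[403. 242.]]
(0, -0.165, 0.198) [[205. 277.]]
(0, 0.165, 0.198) [[537. 277.]]
(0.026, -0.135, 0.196) [[238. 299.]]
(0.026, 0.135, 0.196) [[501. 298.]]
(0.1, -0.165, 0.212) [[210. 370.]]
```

View pics/w1.png

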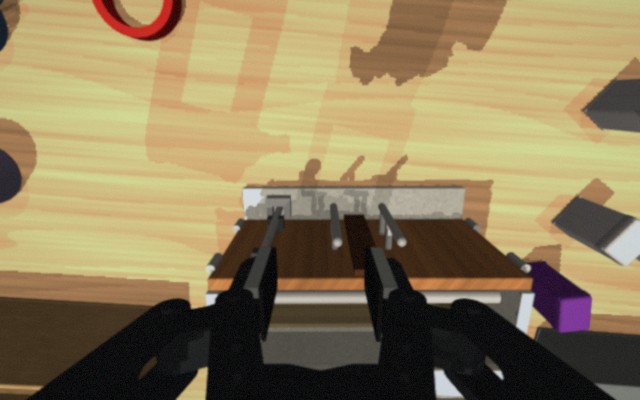

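The wrist view puts the handle tops at (337,243) and (402,243), within 2 px of the cabinet fit's prediction. I'll go to the bolt.

Call:
move_arm(
  deltas=[
    [44, [-28, -20, 0], 0],
    [44, [-28, -20, 0], 0],
    [44, [-26, -21, 0], 0],
    [44, [0, 0, 30], 0],
    [44, [0, 0, 30], 0],
    [44, [0, 0, 30], 0],
    [44, [0, 0, 30], 0],
    [44, [0, 0, 21], 0],
    [44, [0, 0, 10], 0],
    [44, [0, 0, 10], 0],
    [44, [0, 0, 0], 0],
  ],
)

```text
clock: 3.07
tool_pos: [0.592, -0.0974, 0.1981]
tcp_rot: [-0.04, 0.999, 0.0, -0.001]
wrist_force: [0.2, -0.4, -0.3]
grip_width: 0.044
grasp_force: 0.0
```

Call:
move_arm(
  deltas=[
    [10, [0, 0, 0], 0],
    [10, [0, 0, 0], 0],
    [10, [0, 0, 0], 0],
    [10, [0, 0, 0], 0],
    [10, [0, 0, 0], 0],
    [10, [0, 0, 0], 0],
  ],
  grip_force=40,
)

```text
clock: 3.57
tool_pos: [0.5937, -0.0986, 0.2015]
tcp_rot: [-0.04, 0.999, -0.0, 0.002]
wrist_force: [-1.5, 1.8, 6.6]
grip_width: 0.0206
grasp_force: 39.7
```

```bash
python3 - <<'E'
from plan import *
to([-.016,-.11,.198],90); s=get_state(); print(s['wrist_force'],s['grip_width'],s['grasp_force'])
E
```

```text
at [ 0.5937 -0.0986  0.2015] tilt [ 0.003 -0.001 -1.   ] cab [-0.0151 -0.1108  0.2015] turn 0.0 shift [0.9 0.8 3.5] ax err 0.0
[-1.50652559  1.82806912  6.56798476] 0.020633284867754655 39.72328305244446
```

Call:
move_arm(
  deltas=[
    [10, [0, 0, -5], 0],
    [10, [0, 0, -5], 0],
    [10, [0, 0, -5], 0],
    [10, [0, 0, -5], 0],
    [10, [0, 0, -5], 0],
    [10, [0, 0, -5], 0],
    [10, [0, 0, -4], 0],
    [10, [0, 0, -3], 0],
    [10, [0, 0, 0], 0],
    [10, [0, 0, 0], 0],
  ],
)

```text
clock: 4.4
tool_pos: [0.5928, -0.0987, 0.2366]
tcp_rot: [-0.04, 0.999, -0.0, 0.0]
wrist_force: [5.2, -1.1, -1.4]
grip_width: 0.0204
grasp_force: 42.4
```

```bash
python3 - <<'E'
from plan import *
to([-.016,-.11,.236],90); s=get_state(); print(s['wrist_force'],s['grip_width'],s['grasp_force'])
E
```

```text
at [ 0.5928 -0.0987  0.2366] tilt [ 0. -0. -1.] cab [-0.0161 -0.1107  0.2366] turn 0.0 shift [-0.1  0.7  0.6] ax err 0.0
[ 5.19616873 -1.14013916 -1.41750566] 0.020432640198167398 42.42519199848175
```

Call:
move_arm(
  deltas=[
    [44, [0, 0, 0], 0],
    [44, [0, 0, 0], 0],
    [44, [0, 0, 0], 0],
    [44, [0, 0, -15], 0],
    [44, [0, 0, -20], 0],
    [44, [0, 0, -20], 0],
    [36, [7, 26, 0], 0],
    [36, [6, 26, 0], 0],
    [36, [6, 26, 0], 0],
    [36, [0, 0, 0], 0],
    [36, [0, 0, 0], 0],
  ],
)

```text
clock: 5.32
tool_pos: [0.5671, -0.0211, 0.2916]
tcp_rot: [-0.041, 0.999, -0.0, -0.0]
wrist_force: [0.7, -0.5, 0.4]
grip_width: 0.0362
grasp_force: 0.0
```

```bash
python3 - <<'E'
from plan import *
to([-.035,-.032,.153],90)
c=snap('wrist','w2'); print(proj(c,[W(P,(-.016,-.11,.246)),W(P,(-.035,-.032,.192))]).round())
t=snap('top','t2'); print(proj(t,[W(P,(-.016,-.11,.257)),W(P,(-.016,-.11,.222)),W(P,(-.035,-.032,.192))]).round())
E
```

```text
at [ 0.5671 -0.0211  0.2916] tilt [-0. -0. -1.] cab [-0.0355 -0.0314  0.2916] turn 0.002 shift [ -0.5  -0.6 138.6] ax err 0.0
[[192. 257.]
 [320. 201.]]
[[346. 157.]
 [345. 159.]
 [322. 169.]]
```

Call:
move_arm(
  deltas=[
    [36, [0, 0, 30], 0],
    [36, [0, 0, 30], 0],
    [36, [0, 0, 30], 0],
    [36, [0, 0, 20], 0],
    [36, [0, 0, 15], 0],
    [36, [0, 0, 13], 0],
    [36, [0, 0, 0], 0],
    [0, [0, 0, 0], 0],
    [0, [0, 0, 0], 0],
    [0, [0, 0, 0], 0],
    [0, [0, 0, 0], 0],
    [0, [0, 0, 0], 0],
  ],
)

```text
clock: 6.42
tool_pos: [0.5686, -0.0227, 0.1548]
tcp_rot: [-0.04, 0.999, -0.0, 0.001]
wrist_force: [1.6, -2.1, 4.0]
grip_width: 0.009
grasp_force: 39.6
```

```bash
cat >> plan.py <<'E'
def leaf(th,s):  # s=-1 leaf_a, +1 leaf_b ; bar position, cabinet axes
    th=np.asarray(th); return np.stack([-.133*np.sin(th)-.035*np.cos(th), s*(.165-.133*np.cos(th)+.035*np.sin(th))],-1)
def rows(ths,s,d=None):
    p=leaf(ths,s)*1000; e=np.diff(p,axis=0); print([[round(-a),round(b)] for a,b in np.diff(np.round(p),axis=0)])
E
python3 - <<'E'
from plan import *
to([-.035,-.032,.153],90); s=get_state(); print(s['wrist_force'],s['grip_width'],s['grasp_force'])
rows(np.linspace(0,1.65,23),-1)
E
```

```text
at [ 0.5686 -0.0227  0.1548] tilt [ 0.003 -0.001 -1.   ] cab [-0.0342 -0.0331  0.1548] turn 0.0 shift [0.8 1.1 1.8] ax err 0.0
[ 1.56326077 -2.14202668  3.97420517] 0.009015171373622751 39.55131947994232
[[10, -3], [9, -4], [10, -4], [9, -5], [8, -6], [8, -6], [8, -7], [7, -8], [6, -8], [6, -9], [5, -8], [5, -10], [4, -9], [3, -10], [2, -10], [2, -10], [0, -11], [0, -10], [0, -10], [-2, -11], [-2, -10], [-3, -9]]
```

Call:
move_arm(
  deltas=[
    [0, [10, -3, 0], 0],
    [0, [9, -4, 0], 0],
    [0, [10, -4, 0], 0],
    [0, [9, -5, 0], 0],
    [0, [8, -6, 0], 0],
    [0, [8, -6, 0], 0],
    [0, [8, -7, 0], 0],
    [0, [7, -8, 0], 0],
    [0, [6, -8, 0], 0],
    [0, [6, -9, 0], 0],
    [0, [5, -8, 0], 0],
    [0, [0, 0, 0], 0],
  ],
)

```text
clock: 7.42
tool_pos: [0.4859, -0.0973, 0.1547]
tcp_rot: [-0.039, 0.999, 0.0, -0.0]
wrist_force: [-7.3, 4.2, 13.5]
grip_width: 0.0089
grasp_force: 41.2
```

```bash
python3 - <<'E'
from plan import *
x=leaf(.825,-1); to([x[0],x[1],.153],90); s=get_state(); print(s['wrist_force'],s['grip_width'],s['grasp_force'])
E
```

```text
at [ 0.4859 -0.0973  0.1547] tilt [-0.001  0.001 -1.   ] cab [-0.1225 -0.1009  0.1547] turn 0.0 shift [-1.1  0.5  1.7] ax err 0.0
[-7.33628759  4.17236946 13.52638452] 0.008940843492089613 41.219390630722046
```

Call:
move_arm(
  deltas=[
    [0, [5, -10, 0], 0],
    [0, [4, -9, 0], 0],
    [0, [3, -10, 0], 0],
    [0, [2, -10, 0], 0],
    [0, [2, -10, 0], 0],
    [0, [0, -11, 0], 0],
    [0, [0, -10, 0], 0],
    [0, [0, -10, 0], 0],
    [0, [-2, -11, 0], 0],
    [0, [-2, -10, 0], 0],
    [0, [-3, -8, 0], 0],
    [0, [0, 0, 0], 0],
  ],
)

```text
clock: 8.42
tool_pos: [0.4873, -0.2075, 0.1543]
tcp_rot: [-0.039, 0.999, -0.0, 0.001]
wrist_force: [-0.7, -1.3, 8.3]
grip_width: 0.0088
grasp_force: 41.1
```

```bash
python3 - <<'E'
from plan import *
x=leaf(1.65,-1); to([x[0],x[1],.153],90); s=get_state(); print(s['wrist_force'],s['grip_width'],s['grasp_force'])
E
```

```text
at [ 0.4873 -0.2075  0.1543] tilt [ 0.001 -0.001 -1.   ] cab [-0.1298 -0.2109  0.1543] turn -0.001 shift [-0.   0.5  1.3] ax err 0.0
[-0.68845878 -1.32283326  8.29246578] 0.008771770130023261 41.0698002576828
```

Call:
move_arm(
  deltas=[
    [24, [0, 0, 0], 0],
    [24, [0, 0, 0], 0],
    [24, [0, 0, 0], 0],
    [24, [0, 0, -25], 0],
    [24, [0, 0, -35], 0],
    [24, [0, 0, -38], 0],
    [24, [0, 0, -38], 0],
    [36, [-12, 30, 0], 0],
    [36, [-12, 30, 0], 0],
    [36, [-12, 30, 0], 0],
    [36, [-12, 30, 0], 0],
    [36, [-12, 30, 0], 0],
  ],
)

```text
clock: 9.42
tool_pos: [0.5344, -0.0502, 0.2888]
tcp_rot: [-0.04, 0.999, 0.0, -0.0]
wrist_force: [-0.3, -0.5, -0.0]
grip_width: 0.0359
grasp_force: 0.0
```

Call:
move_arm(
  deltas=[
    [36, [-12, 30, 0], 0],
    [36, [-12, 31, 0], 0],
    [36, [-11, 31, 0], 0],
    [36, [0, 0, 0], 0],
    [36, [0, 0, 0], 0],
  ],
)

```text
clock: 9.83
tool_pos: [0.5619, 0.0446, 0.2884]
tcp_rot: [-0.041, 0.999, 0.0, -0.001]
wrist_force: [-1.6, -0.2, -0.5]
grip_width: 0.0359
grasp_force: 0.0
```

```bash
python3 - <<'E'
from plan import *
to([-.035,.032,.153],90)
t=snap('top','t3'); cv2.imwrite('pics/t3c.png',cv2.resize(cv2.imread('pics/t3.png')[85:285,140:400],None,fx=3,fy=3,interpolation=cv2.INTER_CUBIC))
E
```

```text
at [0.5619 0.0446 0.2884] tilt [-0.002  0.    -1.   ] cab [-0.0356  0.0345  0.2884] turn 0.004 shift [ -0.6  -2.5 135.4] ax err 0.0
```

View pics/t3c.png

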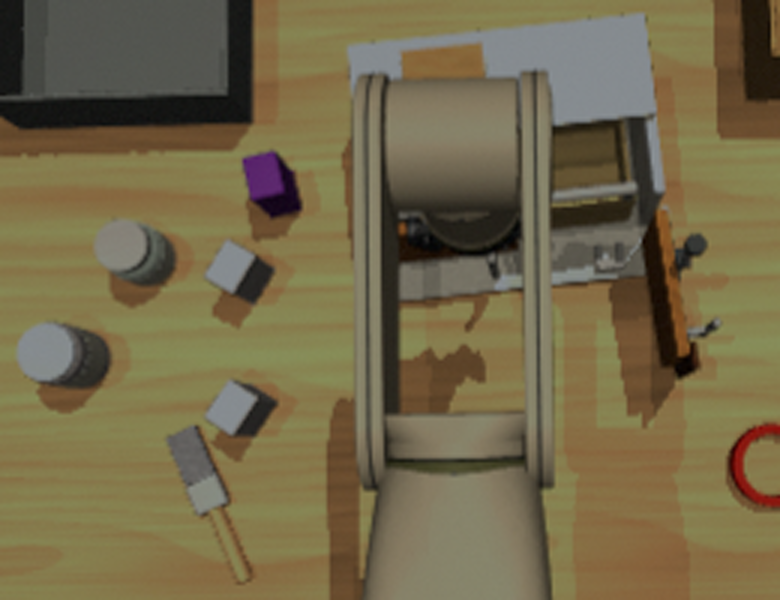

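Leaf_a stands wide open at the right (680,290), with the raised knob at (692,243). Leaf_b is next.

Call:
move_arm(
  deltas=[
    [36, [0, -2, 30], 0],
    [36, [0, 0, 30], 0],
    [36, [0, 0, 30], 0],
    [36, [0, 0, 20], 0],
    [36, [0, 0, 15], 0],
    [36, [0, 0, 10], 0],
    [36, [0, 0, 0], 0],
    [0, [0, 0, 0], 0],
    [0, [0, 0, 0], 0],
    [0, [0, 0, 0], 0],
    [0, [0, 0, 0], 0],
    [0, [0, 0, 0], 0],
  ],
)

```text
clock: 10.88
tool_pos: [0.5633, 0.0413, 0.156]
tcp_rot: [-0.04, 0.999, 0.001, 0.001]
wrist_force: [-1.6, 4.1, 2.0]
grip_width: 0.0087
grasp_force: 39.2
```

Call:
move_arm(
  deltas=[
    [0, [10, 3, 0], 0],
    [0, [9, 4, 0], 0],
    [0, [10, 4, 0], 0],
    [0, [9, 5, 0], 0],
    [0, [8, 6, 0], 0],
    [0, [8, 6, 0], 0],
    [0, [8, 7, 0], 0],
    [0, [7, 8, 0], 0],
    [0, [6, 8, 0], 0],
    [0, [6, 9, 0], 0],
    [0, [5, 8, 0], 0],
    [0, [0, 0, 0], 0],
  ],
)

```text
clock: 11.88
tool_pos: [0.4698, 0.1011, 0.1558]
tcp_rot: [-0.04, 0.999, -0.001, -0.001]
wrist_force: [-9.7, -8.5, 14.0]
grip_width: 0.0086
grasp_force: 41.4
```

```bash
python3 - <<'E'
from plan import *
x=leaf(.825,1); to([x[0],x[1],.153],90); s=get_state(); print(s['wrist_force'],s['grip_width'],s['grasp_force'])
E
```

```text
at [0.4698 0.1011 0.1558] tilt [-0.001 -0.003 -1.   ] cab [-0.1229  0.0981  0.1558] turn 0.0 shift [-1.5  2.3  2.8] ax err 0.0
[-9.65271832 -8.45736237 13.98504697] 0.008561931698040256 41.362595558166504
```

Call:
move_arm(
  deltas=[
    [0, [5, 10, 0], 0],
    [0, [4, 9, 0], 0],
    [0, [3, 10, 0], 0],
    [0, [2, 10, 0], 0],
    [0, [2, 10, 0], 0],
    [0, [0, 11, 0], 0],
    [0, [0, 10, 0], 0],
    [0, [0, 10, 0], 0],
    [0, [-2, 11, 0], 0],
    [0, [-2, 10, 0], 0],
    [0, [-3, 10, 0], 0],
    [0, [0, 1, 0], 0],
  ],
)

```text
clock: 12.88
tool_pos: [0.4531, 0.2116, 0.1555]
tcp_rot: [-0.04, 0.999, -0.002, -0.0]
wrist_force: [-5.8, -12.7, 11.4]
grip_width: 0.0085
grasp_force: 41.9
```

```bash
python3 - <<'E'
from plan import *
x=leaf(1.65,1); to([x[0],x[1],.153],90); s=get_state(); print(s['wrist_force'],s['grip_width'],s['grasp_force'])
E
```

```text
at [0.4531 0.2116 0.1555] tilt [-0.001 -0.004 -1.   ] cab [-0.1308  0.2096  0.1555] turn 0.001 shift [-1.   0.8  2.5] ax err 0.0
[ -5.84729292 -12.66206974  11.35915271] 0.008489615085529659 41.88900053501129
```

Call:
move_arm(
  deltas=[
    [24, [0, 0, 0], 0],
    [24, [0, 0, 0], 0],
    [24, [0, 0, 0], 0],
    [24, [0, 0, -25], 0],
    [24, [0, 0, -35], 0],
    [24, [0, 0, -38], 0],
    [24, [0, 0, -38], 0],
    [36, [-22, -30, 0], 0],
    [36, [-22, -30, 0], 0],
    [36, [-22, -30, 0], 0],
    [36, [-22, -30, 0], 0],
    [36, [-22, -30, 0], 0],
  ],
)

```text
clock: 13.88
tool_pos: [0.5759, 0.0701, 0.2903]
tcp_rot: [-0.04, 0.999, 0.0, 0.0]
wrist_force: [0.9, 0.6, -0.2]
grip_width: 0.0359
grasp_force: 0.0
```

```bash
python3 - <<'E'
from plan import *
to([.026,0,.172],0); print(get_state()['joint_pos'].round(2))
E
```

```text
at [0.5759 0.0701 0.2903] tilt [ 0.  0. -1.] cab [-0.0196  0.0589  0.2903] turn -1.57 shift [ 58.9 -45.6 118.3] ax err 
[ 0.03  0.06  1.46  0.    1.62 -1.62]
```

Call:
move_arm(
  deltas=[
    [36, [0, 0, 0], 0.121],
    [36, [0, 0, 0], 0.121],
    [36, [0, 0, 0], 0.121],
    [36, [0, 0, 0], 0.121],
    [36, [0, 0, 0], 0.121],
    [36, [0, 0, 0], 0.121],
    [36, [0, 0, 0], 0.121],
    [36, [0, 0, 0], 0.121],
    [36, [0, 0, 0], 0.121],
    [36, [0, 0, 0], 0.121],
    [36, [0, 0, 0], 0.121],
    [36, [0, 0, 0], 0.121],
  ],
)

```text
clock: 14.88
tool_pos: [0.5749, 0.0715, 0.29]
tcp_rot: [0.636, 0.772, -0.0, -0.0]
wrist_force: [0.2, 0.7, 0.1]
grip_width: 0.0358
grasp_force: 0.0
```

Call:
move_arm(
  deltas=[
    [44, [0, 0, 0], 0.119],
    [44, [-20, 15, 0], 0],
    [44, [-20, 15, 0], 0],
    [44, [-19, 16, 0], 0],
    [44, [0, 0, 30], 0],
    [44, [0, 0, 0], 0],
  ],
)

```text
clock: 15.38
tool_pos: [0.6241, 0.0153, 0.2546]
tcp_rot: [0.679, 0.734, -0.002, -0.003]
wrist_force: [-0.6, -0.4, -2.7]
grip_width: 0.0444
grasp_force: 0.0
```

```bash
python3 - <<'E'
from plan import *
to([.026,0,.172],0); print(get_state()['joint_pos'].round(2))
# rail arc (bin frame point x=.004,z=.165), tool y=+cab x, z down
th=np.linspace(0,.62,11); x=22+4*np.cos(th)-165*np.sin(th); z=24+165*np.cos(th)+4*np.sin(th)
print(np.diff(x.round()),-np.diff(z.round()))
E
```

```text
at [0.6241 0.0153 0.2546] tilt [-0.007  0.    -1.   ] cab [0.0241 0.0005 0.2546] turn -0.002 shift [-0.5  1.9 82.6] ax err 0.0
[-0.06  0.19  1.37 -0.    1.58 -0.13]
[-10. -10. -11. -10. -10.  -9. -10.  -9.  -9.  -9.] [-0.  1.  1.  2.  3.  3.  4.  4.  5.  5.]
```

Call:
move_arm(
  deltas=[
    [44, [0, 1, 25], 0],
    [44, [0, 0, 25], 0],
    [44, [0, 0, 20], 0],
    [44, [0, 0, 12], 0],
    [44, [0, 0, 0], 0],
    [0, [0, 0, 0], 0],
    [0, [0, 0, 0], 0],
    [0, [0, 0, 0], 0],
    [0, [0, 0, 0], 0],
    [0, [0, 0, 0], 0],
  ],
  grip_force=60,
)

```text
clock: 16.22
tool_pos: [0.6269, 0.0166, 0.1808]
tcp_rot: [0.679, 0.735, 0.0, 0.001]
wrist_force: [-6.4, 1.1, 4.6]
grip_width: 0.0115
grasp_force: 58.7
```

```bash
python3 - <<'E'
from plan import *
to([.026,0,.172],0); s=get_state(); print(s['wrist_force'],s['grip_width'],s['grasp_force'])
E
```

```text
at [0.6269 0.0166 0.1808] tilt [ 0.001 -0.    -1.   ] cab [0.027  0.0015 0.1808] turn 0.0 shift [-1.5 -1.   8.8] ax err 0.0
[-6.44142087  1.08217786  4.59572713] 0.011492449796821047 58.71133267879486
```

Call:
move_arm(
  deltas=[
    [40, [0, 0, 0], 0],
    [40, [0, 0, 0], 0],
    [40, [0, 0, 0], 0],
    [40, [0, -1, 0], 0],
  ],
)

```text
clock: 16.55
tool_pos: [0.6262, 0.0164, 0.179]
tcp_rot: [0.679, 0.734, 0.0, 0.001]
wrist_force: [0.1, 0.2, -0.0]
grip_width: 0.04
grasp_force: 0.0
```

```bash
python3 - <<'E'
from plan import *
to([.026,0,.172],0); s=get_state(); print(s['wrist_force'],s['grip_width'],s['grasp_force'])
c=snap('wrist','w5'); print(proj(c,[W(P,(.026,y,.189)) for y in(-.13,0,.13)]).round())
E
```

```text
at [0.6262 0.0164 0.179 ] tilt [ 0.001 -0.    -1.   ] cab [0.0263 0.0014 0.179 ] turn 0.0 shift [-1.4 -0.3  7. ] ax err 0.0
[ 0.08757393  0.18144429 -0.00918503] 0.039974216583965834 0.0
[[320. 491.]
 [320. 276.]
 [319. -83.]]
```

View pics/w5.png

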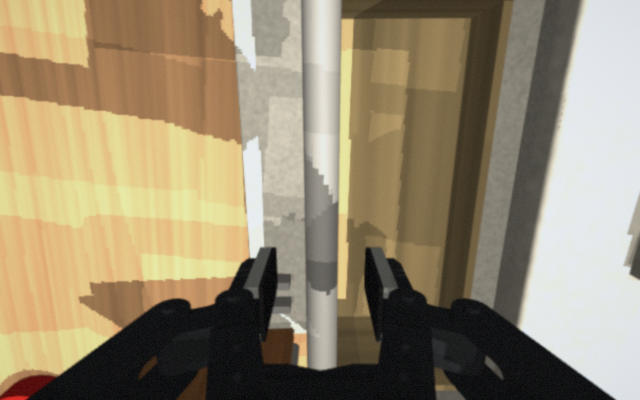

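The rail (column 320) is well centred between the fingers, but they are a little high. I'll lower and re-grip.

Call:
move_arm(
  deltas=[
    [40, [0, 0, 5], 0],
    [40, [0, 0, 5], 0],
    [40, [0, 0, 0], 0],
    [0, [0, 0, 0], 0],
    [0, [0, 0, 0], 0],
    [0, [0, 0, 0], 0],
    [0, [0, 0, 0], 0],
    [0, [0, 0, 0], 0],
  ],
)

```text
clock: 17.27
tool_pos: [0.6258, 0.0165, 0.1683]
tcp_rot: [0.679, 0.734, 0.0, 0.0]
wrist_force: [0.9, 0.3, -1.4]
grip_width: 0.0117
grasp_force: 58.4
```

```bash
python3 - <<'E'
from plan import *
to([.026,0,.172],0); s=get_state(); print(s['wrist_force'],s['grip_width'],s['grasp_force'])
E
```

```text
at [0.6258 0.0165 0.1683] tilt [ 0.  0. -1.] cab [0.0259 0.0015 0.1683] turn 0.0 shift [-1.5  0.1 -3.7] ax err 0.0
[ 0.89503832  0.31044258 -1.39504671] 0.011744815897289962 58.405718207359314
```

Call:
move_arm(
  deltas=[
    [0, [0, -10, 0], 0],
    [0, [0, -10, 1], 0],
    [0, [0, -11, 1], 0],
    [0, [0, -10, 2], 0],
    [0, [0, -10, 3], 0],
    [0, [0, -9, 3], 0],
    [0, [0, -10, 4], 0],
    [0, [0, -9, 4], 0],
    [0, [0, -9, 5], 0],
    [0, [0, -9, 5], 0],
    [0, [0, -3, 2], 0],
    [0, [0, 0, 0], 0],
  ],
)

```text
clock: 18.27
tool_pos: [0.5306, 0.0087, 0.1424]
tcp_rot: [0.679, 0.734, 0.004, 0.005]
wrist_force: [10.7, 1.6, 6.8]
grip_width: 0.0118
grasp_force: 59.6
```

```bash
python3 - <<'E'
from plan import *
to([-.0706,0,.140],0); s=get_state(); print(s['wrist_force'],s['grip_width'],s['grasp_force'])
E
```

```text
at [0.5306 0.0087 0.1424] tilt [ 0.013  0.    -1.   ] cab [-0.0696  0.0012  0.1424] turn 0.0 shift [-1.2 -1.   2.4] ax err 0.0
[10.65426222  1.62771838  6.81846884] 0.011840987095334059 59.63314712047577
```

Call:
move_arm(
  deltas=[
    [0, [0, -3, 2], 0],
    [0, [0, -3, 2], 0],
    [0, [0, 0, 0], 0],
    [0, [0, 0, 0], 0],
  ],
)

```text
clock: 18.6
tool_pos: [0.5306, 0.0086, 0.1423]
tcp_rot: [0.679, 0.734, 0.009, 0.009]
wrist_force: [27.9, 5.5, 10.6]
grip_width: 0.0121
grasp_force: 60.4
```

```bash
python3 - <<'E'
from plan import *
to([-.0706,0,.140],0); s=get_state(); print(s['wrist_force'],s['grip_width'],s['grasp_force'])
E
```

```text
at [0.5306 0.0086 0.1423] tilt [ 0.026  0.001 -1.   ] cab [-0.0696  0.0011  0.1423] turn 0.0 shift [-1.1 -1.   2.3] ax err 0.0
[27.94508409  5.45089735 10.61631206] 0.01210828284219072 60.400811433792114
```

Call:
move_arm(
  deltas=[
    [40, [0, 3, -2], 0],
    [40, [0, 3, -2], 0],
    [40, [0, 0, 0], 0],
    [40, [0, 0, -15], 0],
    [40, [0, 0, -35], 0],
    [40, [0, 0, -40], 0],
    [40, [0, 0, -40], 0],
    [40, [0, 0, 0], 0],
  ],
)

```text
clock: 19.27
tool_pos: [0.5289, 0.0082, 0.2771]
tcp_rot: [0.679, 0.734, 0.003, 0.004]
wrist_force: [1.1, -0.1, 2.3]
grip_width: 0.0401
grasp_force: 0.0
```

```bash
python3 - <<'E'
from plan import *
s=snap('scene','s6'); cv2.imwrite('pics/s6c.png',cv2.resize(cv2.imread('pics/s6.png')[150:350,190:450],None,fx=3,fy=3,interpolation=cv2.INTER_CUBIC))
th=.62
print(proj(s,[W(P,(-.0706,y,.1606)) for y in(-.135,.135)]).round(), get_state()['tool_pos'])
E
```

```text
[[274. 186.]
 [323. 222.]] [0.52804947 0.0082936  0.27336517]
```

View pics/s6c.png

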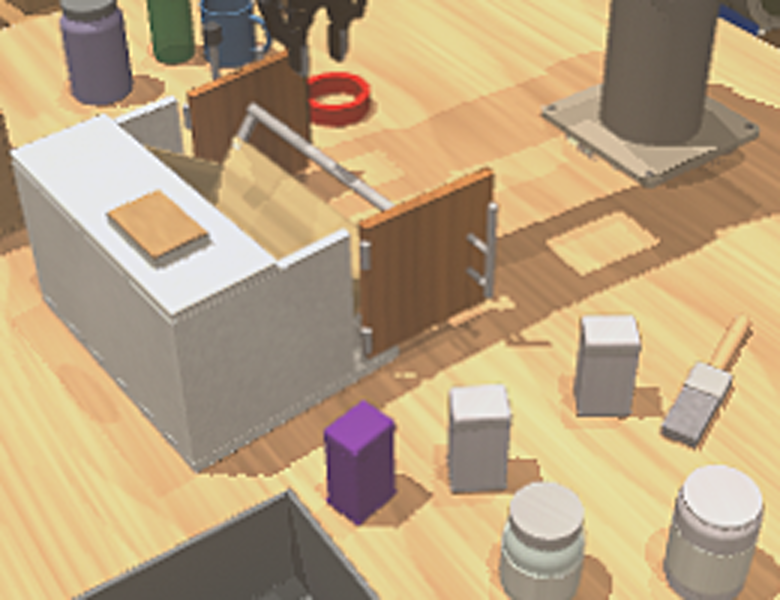

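The bin is down at its stop (27.9 N on further pull) and both leaves stand open. Both tins look unmoved. Next is a close look at them.

Call:
move_arm(
  deltas=[
    [80, [30, -5, -12], -0.12],
    [80, [30, -5, -12], -0.12],
    [80, [30, 0, -12], -0.12],
    [80, [0, 0, -10], -0.12],
    [80, [0, 0, 0], -0.12],
    [80, [0, 0, 0], -0.12],
    [80, [0, 0, 0], -0.12],
    [80, [0, 0, 0], -0.08],
    [80, [0, 0, 0], 0],
  ],
)

```text
clock: 20.07
tool_pos: [0.4975, 0.0949, 0.3124]
tcp_rot: [0.28, 0.96, -0.001, -0.002]
wrist_force: [-0.1, 0.4, 0.2]
grip_width: 0.0801
grasp_force: 0.0
```

```bash
python3 - <<'E'
from plan import *
to([.48,.33,.32],57,False)
E
```

```text
at [0.4975 0.0949 0.3124] tilt [-0.003 -0.    -1.   ] cab [-0.0958  0.0898  0.3124] turn 0.008 shift [142.8 187.6  -7.6] ax err 0.01
```

Call:
move_arm(
  deltas=[
    [80, [23, 31, -1], 0],
    [80, [24, 31, -1], 0],
    [80, [24, 31, -1], 0],
    [80, [24, 31, -1], 0],
    [80, [24, 31, -1], 0],
    [80, [24, 32, -1], 0],
    [80, [0, 0, 0], 0],
    [80, [0, 0, 0], 0],
  ],
)

```text
clock: 20.73
tool_pos: [0.4781, 0.3313, 0.3183]
tcp_rot: [0.282, 0.96, -0.001, -0.001]
wrist_force: [-0.0, -1.4, -0.1]
grip_width: 0.0798
grasp_force: 0.0
```

```bash
python3 - <<'E'
from plan import *
to([.417,.35,.08],57,False)
snap('wrist','w7'); s=load('w7')
for x,y in((.578,.351),(.417,.35)): print(proj(s,[(x,y,.105)]).round())
E
```

```text
at [0.4781 0.3313 0.3183] tilt [-0.003 -0.002 -1.   ] cab [-0.0966  0.327   0.3183] turn 0.005 shift [ 61.4 -17.6 238.3] ax err 0.0
[[384. 234.]]
[[304. 110.]]
```

View pics/w7.png

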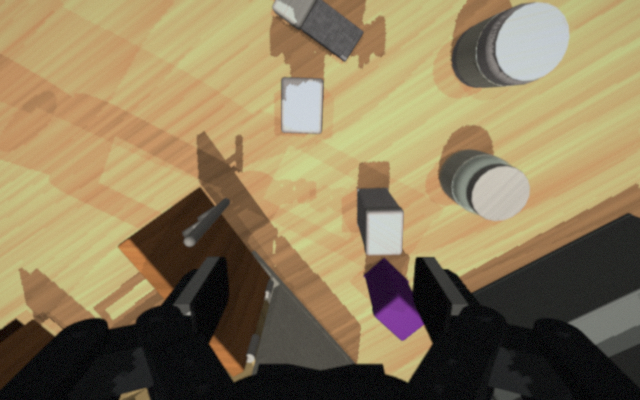

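The view shows tin2's top face at (303,106) and tin1's at (385,233), both nearly aligned with the tool. The purple look-alike is at (397,300), the jar at (485,185) and the brush at (320,25).

```bash
python3 - <<'E'
from plan import *
s=load('w7')
for cc in([(283,78),(324,80),(322,135),(281,132)],[(366,212),(402,210),(403,254),(368,255)]):
    c=np.array([onz(s,u,.105)[:2] for u in cc]); e=np.roll(c,-1,0)-c
    m=c.mean(0); print(m,(np.linalg.norm(e,axis=1)*1000).round(),np.degrees(np.arctan2(e[:,1],e[:,0])).round())
    to([m[0],m[1],.075],57,False)
E
```

```text
[0.41397743 0.35003815] [40. 53. 42. 52.] [  55.  -35. -127.  143.]
at [0.4786 0.3299 0.3187] tilt [-0.002 -0.002 -1.   ] cab [-0.0961  0.3255  0.3187] turn 0.004 shift [ 65.2 -18.3 243.7] ax err 0.0
[0.57777453 0.35177605] [39. 53. 40. 52.] [  61.  -28. -121.  152.]
at [0.4786 0.3299 0.3187] tilt [-0.002 -0.002 -1.   ] cab [-0.0961  0.3255  0.3187] turn 0.004 shift [-71.3  72.3 243.7] ax err 0.0
```

Call:
move_arm(
  deltas=[
    [68, [22, -6, 0], 0.05],
    [68, [22, -7, 0], 0],
    [68, [21, -8, 0], 0],
    [68, [0, 0, 40], 0],
    [68, [0, 0, 40], 0],
    [68, [0, 0, 40], 0],
    [68, [0, 0, 40], 0],
    [68, [0, 0, 40], 0],
    [68, [0, 0, 30], 0],
    [68, [0, 0, 18], 0],
    [68, [0, 0, 0], 0],
    [68, [0, 0, 0], 0],
  ],
)

```text
clock: 21.78
tool_pos: [0.4134, 0.3475, 0.0713]
tcp_rot: [0.307, 0.952, -0.001, -0.001]
wrist_force: [-0.1, -0.0, 0.7]
grip_width: 0.0683
grasp_force: 0.0
```

```bash
python3 - <<'E'
from plan import *
to([.414,.350,.070],54,False)
s=snap('wrist','w8')
print(get_state()['wrist_force'])
E
```

```text
at [0.4134 0.3475 0.0713] tilt [-0.002 -0.002 -1.   ] cab [-0.1597  0.3482  0.0713] turn 0.004 shift [1.  2.4 1.3] ax err 0.0
[0.17474778 0.51872722 0.46482032]
```

Call:
move_arm(
  deltas=[
    [20, [0, 0, 0], 0],
    [20, [0, 0, 0], 0],
    [20, [0, 0, 0], 0],
    [20, [0, 0, 0], 0],
    [20, [0, 0, 0], 0],
    [20, [0, 0, 0], 0],
    [20, [0, 0, 0], 0],
  ],
  grip_force=50,
)

```text
clock: 22.42
tool_pos: [0.4153, 0.35, 0.0749]
tcp_rot: [0.306, 0.952, 0.001, 0.001]
wrist_force: [-1.9, -2.9, 5.6]
grip_width: 0.0415
grasp_force: 50.3
```

Call:
move_arm(
  deltas=[
    [20, [0, 0, -15], 0],
    [20, [0, 0, -35], 0],
    [20, [0, 0, -40], 0],
    [20, [0, 0, -40], 0],
    [20, [0, 0, -40], 0],
    [20, [0, 0, -40], -0.1],
    [20, [0, 0, -30], -0.12],
    [20, [0, 0, 0], -0.12],
    [20, [0, 0, 0], -0.12],
    [20, [0, 0, 0], -0.12],
    [20, [0, 0, 0], -0.12],
    [20, [0, 0, 0], 0],
  ],
)

```text
clock: 23.42
tool_pos: [0.4141, 0.3495, 0.3137]
tcp_rot: [-0.042, 0.999, 0.001, 0.001]
wrist_force: [-0.2, 0.1, -0.8]
grip_width: 0.0414
grasp_force: 50.6
```

```bash
python3 - <<'E'
from plan import *
to([.040,-.06,.145],90);s=get_state();print(s['joint_pos'].round(2),s['grip_width'])
E
```

```text
at [0.4141 0.3495 0.3137] tilt [ 0.002  0.001 -1.   ] cab [-0.1589  0.3502  0.3137] turn 0.005 shift [-198.9 -410.2  168.7] ax err 0.01
[ 0.61 -0.05  1.52 -0.    1.66 -1.05] 0.041447526577776485
```

Call:
move_arm(
  deltas=[
    [20, [-16, -34, 0], 0.005],
    [20, [-17, -34, 0], 0],
    [20, [-17, -34, 0], 0],
    [20, [-17, -34, 0], 0],
    [20, [-17, -34, 0], 0],
    [20, [-17, -34, 0], 0],
    [20, [-17, -34, 0], 0],
    [20, [-17, -34, 0], 0],
    [20, [-16, -34, 0], 0],
    [20, [-16, -34, 0], 0],
    [20, [-16, -35, 0], 0],
    [20, [-16, -35, 0], 0],
  ],
)

```text
clock: 24.42
tool_pos: [0.6433, -0.0467, 0.3132]
tcp_rot: [-0.034, 0.999, -0.0, 0.001]
wrist_force: [0.3, 0.5, -0.7]
grip_width: 0.0412
grasp_force: 50.8
```

Call:
move_arm(
  deltas=[
    [20, [0, 0, 20], 0],
    [20, [0, 0, 30], 0],
    [20, [0, 0, 30], 0],
    [20, [0, 0, 25], 0],
    [20, [0, 0, 0], 0],
  ],
)

```text
clock: 24.83
tool_pos: [0.6392, -0.0446, 0.2007]
tcp_rot: [-0.034, 0.999, 0.001, -0.005]
wrist_force: [-0.7, 0.4, -2.1]
grip_width: 0.0412
grasp_force: 50.9
```

```bash
python3 - <<'E'
from plan import *
to([.040,-.06,.145],90);s=get_state();print(s['joint_pos'].round(2),s['grip_width'],s['wrist_force'])
E
```

```text
at [ 0.6392 -0.0446  0.2007] tilt [-0.01   0.001 -1.   ] cab [ 0.0345 -0.0605  0.2007] turn -0.01 shift [-5.5  0.5 55.7] ax err 0.01
[-0.15  0.26  1.39 -0.    1.49 -1.79] 0.04118375288960323 [-0.74532074  0.36071386 -2.11206749]
```

Call:
move_arm(
  deltas=[
    [20, [-2, 0, 12], -0.01],
    [20, [0, 0, 12], 0],
    [20, [0, 0, 10], 0],
    [20, [0, 0, 8], 0],
    [20, [0, 0, 5], 0],
    [20, [0, 0, 0], 0],
    [20, [0, 0, 0], 0],
  ],
)

```text
clock: 25.42
tool_pos: [0.6445, -0.0447, 0.1604]
tcp_rot: [-0.042, 0.999, 0.0, -0.0]
wrist_force: [0.2, -0.3, 0.1]
grip_width: 0.0415
grasp_force: 50.9
```

```bash
python3 - <<'E'
from plan import *
to([.040,-.06,.145],90);s=get_state();print(s['grip_width'],s['wrist_force'])
E
```

```text
at [ 0.6445 -0.0447  0.1604] tilt [-0. -0. -1.] cab [ 0.0397 -0.061   0.1604] turn 0.004 shift [-0.3  1.  15.4] ax err 0.0
0.041471569773235746 [ 0.20538968 -0.28989638  0.05677154]
```

Call:
move_arm(
  deltas=[
    [20, [0, 0, 6], 0],
    [20, [0, 0, 6], 0],
    [20, [0, 0, 4], 0],
    [20, [0, 0, 3], 0],
    [20, [0, 0, 0], 0],
    [20, [0, 0, 0], 0],
  ],
)

```text
clock: 25.92
tool_pos: [0.6443, -0.0447, 0.1409]
tcp_rot: [-0.042, 0.999, 0.0, -0.0]
wrist_force: [-0.2, -0.6, -0.0]
grip_width: 0.0413
grasp_force: 50.9
```

```bash
python3 - <<'E'
from plan import *
to([.040,-.06,.145],90);s=get_state();print(s['grip_width'],s['wrist_force'])
E
```

```text
at [ 0.6443 -0.0447  0.1409] tilt [-0.001  0.    -1.   ] cab [ 0.0395 -0.061   0.1409] turn 0.004 shift [-0.5  1.  -4.1] ax err 0.0
0.04133245094371218 [-0.20562882 -0.56366337 -0.04444514]
```

Call:
move_arm(
  deltas=[
    [20, [0, 0, 2], 0],
    [20, [0, 0, 1], 0],
    [20, [0, 0, 0], 0],
    [50, [0, 0, 0], 0],
    [60, [0, 0, 0], 0],
    [72, [0, 0, 0], 0],
    [72, [0, 0, 0], 0],
    [72, [0, 0, 0], 0],
    [72, [0, 0, -10], 0],
    [72, [0, 0, -30], 0],
    [72, [0, 0, -35], 0],
    [72, [0, 0, -40], 0],
  ],
)

```text
clock: 26.92
tool_pos: [0.6433, -0.0446, 0.2533]
tcp_rot: [-0.042, 0.999, 0.0, -0.002]
wrist_force: [0.9, 0.5, 0.2]
grip_width: 0.0723
grasp_force: 0.0
```

Call:
move_arm(
  deltas=[
    [72, [30, 10, -35], 0],
    [72, [35, 10, -20], 0],
    [72, [35, 10, 0], 0],
    [72, [0, 0, 0], 0],
    [72, [0, 0, 0], 0],
  ],
)

```text
clock: 27.33
tool_pos: [0.5447, -0.0237, 0.3057]
tcp_rot: [-0.042, 0.999, -0.0, 0.001]
wrist_force: [0.7, 0.0, -0.1]
grip_width: 0.0717
grasp_force: 0.0
```

```bash
python3 - <<'E'
from plan import *
s=snap('wrist','w9'); t=snap('top','t9')
to([.5,.33,.3],57,False); print(get_state()['joint_pos'].round(2))
E
```

```text
at [ 0.5465 -0.0242  0.3051] tilt [ 0.002 -0.    -1.   ] cab [-0.0564 -0.0328  0.3051] turn 0.659 shift [231.9 271.7   5.1] ax err 
[-0.14 -0.03  1.52 -0.    1.65 -1.79]
```

View pics/w9.png

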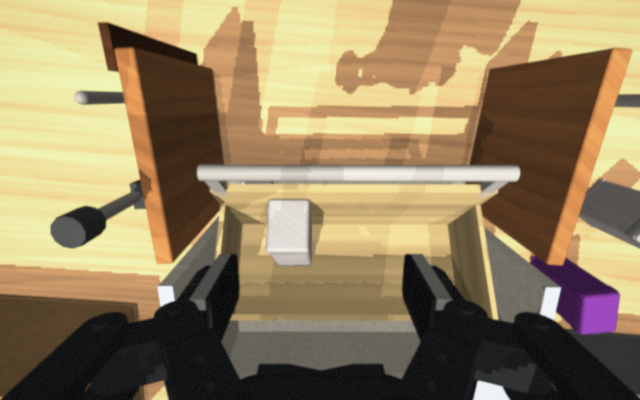

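The tin stands in the bin leaning on the front board, at (290,230). I'll go to the second tin and look again before grasping.

Call:
move_arm(
  deltas=[
    [72, [0, 0, 0], 0.12],
    [72, [0, 0, 0], 0.12],
    [72, [0, 0, 0], 0.12],
    [72, [0, 0, 0], 0.12],
    [72, [0, 0, 0], 0.12],
    [72, [26, 30, -2], 0.02],
    [72, [26, 30, 0], 0],
    [72, [26, 30, 0], 0],
    [72, [26, 30, 0], 0],
    [72, [26, 30, 0], 0],
    [72, [26, 30, 0], 0],
    [72, [26, 30, 0], 0],
  ],
)

```text
clock: 28.43
tool_pos: [0.4967, 0.2514, 0.3061]
tcp_rot: [0.265, 0.964, -0.0, -0.0]
wrist_force: [1.5, -0.3, 0.8]
grip_width: 0.0721
grasp_force: 0.0
```

Call:
move_arm(
  deltas=[
    [72, [26, 30, 0], 0],
    [72, [25, 30, 0], 0],
    [72, [0, 0, 0], 0],
    [72, [0, 0, 0], 0],
  ],
)

```text
clock: 28.77
tool_pos: [0.4831, 0.3294, 0.3053]
tcp_rot: [0.263, 0.965, -0.0, -0.0]
wrist_force: [-0.5, -0.9, 0.1]
grip_width: 0.072
grasp_force: 0.0
```

```bash
python3 - <<'E'
from plan import *
s=snap('wrist','w10')
to([.578,.352,.07],60,False); print(proj(s,[(.578,.352,.105)]))
E
```

```text
at [0.4835 0.3279 0.3055] tilt [-0.001 -0.001 -1.   ] cab [-0.0914  0.3232  0.3055] turn -0.011 shift [-69.8  68.1 235.5] ax err 0.01
[[383.47433687 235.34486729]]
```

View pics/w10.png

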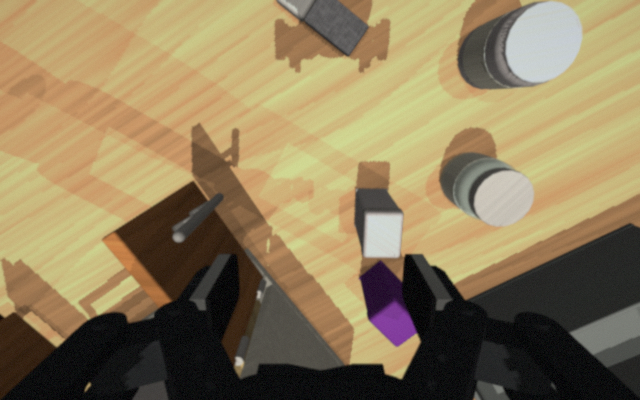

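Tin1 hasn't moved: its top is centred at (382,235) and the prediction was (383,235).

Call:
move_arm(
  deltas=[
    [60, [-23, 23, 0], -0.01],
    [60, [-23, 23, 0], 0],
    [60, [-24, 22, 0], 0],
    [60, [0, 0, 40], 0],
    [60, [0, 0, 40], 0],
    [60, [0, 0, 40], 0],
    [60, [0, 0, 40], 0],
    [60, [0, 0, 30], 0],
    [60, [0, 0, 0], 0],
    [60, [0, 0, 0], 0],
  ],
)

```text
clock: 29.65
tool_pos: [0.5772, 0.3481, 0.114]
tcp_rot: [0.261, 0.965, -0.002, -0.002]
wrist_force: [0.1, 0.1, 1.5]
grip_width: 0.0603
grasp_force: 0.0
```

```bash
python3 - <<'E'
from plan import *
to([.578,.352,.07],60,False)
E
```

```text
at [0.5772 0.3481 0.114 ] tilt [-0.004 -0.003 -1.   ] cab [0.0036 0.3359 0.114 ] turn -0.005 shift [ 1.3  3.8 44. ] ax err 0.0
```

Call:
move_arm(
  deltas=[
    [60, [1, 3, 15], 0],
    [60, [0, 0, 15], 0],
    [60, [0, 0, 13], 0],
    [60, [0, 0, 0], 0],
    [20, [0, 0, 0], 0],
    [20, [0, 0, 0], 0],
    [20, [0, 0, 0], 0],
    [20, [0, 0, 0], 0],
    [20, [0, 0, 0], 0],
    [20, [0, 0, 0], 0],
    [20, [0, 0, 0], 0],
  ],
  grip_force=50,
)

```text
clock: 30.57
tool_pos: [0.5785, 0.3534, 0.0735]
tcp_rot: [0.26, 0.966, 0.0, 0.0]
wrist_force: [-1.0, -1.0, -0.9]
grip_width: 0.0414
grasp_force: 52.3
```

Call:
move_arm(
  deltas=[
    [20, [0, 0, -15], 0],
    [20, [0, 0, -35], 0],
    [20, [0, 0, -40], 0],
    [20, [0, 0, -40], 0],
    [20, [0, 0, -40], 0],
    [20, [0, 0, -40], -0.1],
    [20, [0, 0, -30], -0.12],
    [20, [0, 0, 0], -0.12],
    [20, [0, 0, 0], -0.12],
    [20, [0, 0, 0], -0.12],
    [20, [0, 0, 0], 0],
  ],
)

```text
clock: 31.48
tool_pos: [0.5784, 0.3534, 0.3149]
tcp_rot: [-0.03, 1.0, 0.0, 0.001]
wrist_force: [0.9, -0.2, -1.0]
grip_width: 0.0414
grasp_force: 52.6
```

```bash
python3 - <<'E'
from plan import *
to([.040,.06,.145],90);s=get_state();print(s['joint_pos'].round(2),s['grip_width'])
E
```

```text
at [0.5784 0.3534 0.3149] tilt [ 0.001  0.001 -1.   ] cab [0.0052 0.341  0.3149] turn -0.02 shift [ -34.8 -281.   169.9] ax err 0.02
[ 0.47  0.33  1.11 -0.    1.7  -1.16] 0.04136113466382786
```

Call:
move_arm(
  deltas=[
    [20, [-4, -31, 0], -0.02],
    [20, [-4, -31, 0], 0],
    [20, [-4, -31, 0], 0],
    [20, [-4, -31, 0], 0],
    [20, [-4, -31, 0], 0],
    [20, [-4, -31, 0], 0],
    [20, [-4, -31, 0], 0],
    [20, [-4, -32, 0], 0],
    [20, [-3, -32, 0], 0],
    [20, [0, 0, 0], 0],
    [20, [0, 0, 0], 0],
  ],
)

```text
clock: 32.4
tool_pos: [0.6334, 0.0736, 0.3138]
tcp_rot: [-0.033, 0.999, -0.0, 0.0]
wrist_force: [-0.5, -0.2, -1.4]
grip_width: 0.0414
grasp_force: 52.3
```

Call:
move_arm(
  deltas=[
    [20, [0, 0, 20], 0],
    [20, [0, 0, 20], 0],
    [20, [0, 0, 20], 0],
    [20, [0, 0, 20], 0],
    [20, [0, 0, 20], 0],
    [20, [0, 0, 20], 0],
    [20, [0, 0, 15], 0],
    [20, [0, 0, 0], 0],
    [20, [0, 0, 0], 0],
  ],
)

```text
clock: 33.15
tool_pos: [0.6324, 0.0766, 0.1777]
tcp_rot: [-0.036, 0.999, 0.0, -0.001]
wrist_force: [0.5, -0.3, -0.3]
grip_width: 0.0416
grasp_force: 52.4
```

```bash
python3 - <<'E'
from plan import *
to([.040,.06,.137],90);s=get_state();print(s['grip_width'],s['wrist_force'])
E
```

```text
at [0.6324 0.0766 0.1777] tilt [-0.002  0.    -1.   ] cab [0.0373 0.0609 0.1777] turn -0.006 shift [-2.7 -0.9 40.7] ax err 0.01
0.04156871352314399 [ 0.48060131 -0.28206716 -0.27175079]
```

Call:
move_arm(
  deltas=[
    [20, [-2, -1, 10], 0],
    [20, [0, 0, 10], 0],
    [20, [0, 0, 10], 0],
    [20, [0, 0, 6], 0],
    [20, [0, 0, 4], 0],
    [20, [0, 0, 0], 0],
    [20, [0, 0, 0], 0],
  ],
)

```text
clock: 33.73
tool_pos: [0.6352, 0.0746, 0.1379]
tcp_rot: [-0.036, 0.999, 0.0, -0.0]
wrist_force: [0.0, 0.3, -0.3]
grip_width: 0.0413
grasp_force: 52.4
```

```bash
python3 - <<'E'
from plan import *
to([.040,.06,.137],90);s=get_state();print(s['grip_width'],s['wrist_force'])
E
```

```text
at [0.6352 0.0746 0.1379] tilt [-0.001 -0.    -1.   ] cab [0.0399 0.0587 0.1379] turn -0.006 shift [-0.1  1.3  0.9] ax err 0.01
0.041276444860190775 [ 0.02370522  0.25009719 -0.31181225]
```

Call:
move_arm(
  deltas=[
    [50, [0, 0, 0], 0],
    [60, [0, 0, 0], 0],
    [72, [0, 0, 0], 0],
    [72, [0, 0, 0], 0],
    [72, [0, 0, 0], 0],
    [72, [0, 0, -10], 0],
    [72, [0, 0, -30], 0],
    [72, [0, 0, -35], 0],
    [72, [0, 0, -40], 0],
    [60, [35, -20, -25], 0],
    [50, [35, -20, -15], 0],
    [50, [35, -20, 0], 0],
  ],
)

```text
clock: 34.73
tool_pos: [0.5411, 0.0102, 0.2952]
tcp_rot: [-0.037, 0.999, -0.0, 0.004]
wrist_force: [0.9, -0.5, 1.7]
grip_width: 0.0498
grasp_force: 0.0
```

```bash
python3 - <<'E'
from plan import *
s=snap('wrist','w12')
to([-.0706,0,.140],0); print(get_state()['joint_pos'].round(2))
E
```

```text
at [0.5343 0.0069 0.2917] tilt [-0.001 -0.003 -1.   ] cab [-0.0661 -0.0008  0.2917] turn 1.565 shift [  0.8  -4.5 151.7] ax err 
[-0.08 -0.06  1.58 -0.    1.63 -1.72]
```

View pics/w12.png

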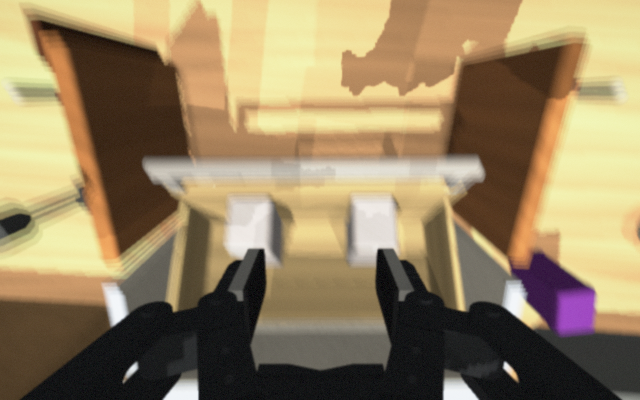

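Both tins lean on the front board inside the bin, at (253,230) and (373,230). Now I'll grip the rail and push the bin home.

Call:
move_arm(
  deltas=[
    [40, [0, 0, 0], 0.12],
    [40, [0, 0, 0], 0.12],
    [40, [0, 0, 0], 0.12],
    [40, [0, 0, 0], 0.12],
    [40, [0, 0, 0], 0.12],
    [40, [0, 0, 0], 0.12],
    [40, [0, 0, 0], 0.12],
    [40, [0, 0, 0], 0.12],
    [40, [0, 0, 0], 0.12],
    [40, [0, 0, 0], 0.12],
    [40, [0, 0, 0], 0.12],
    [40, [0, 0, 0], 0.12],
  ],
)

```text
clock: 35.78
tool_pos: [0.5401, 0.0106, 0.2906]
tcp_rot: [0.634, 0.774, 0.0, 0.0]
wrist_force: [0.5, 0.8, -1.0]
grip_width: 0.0405
grasp_force: 0.0
```

Call:
move_arm(
  deltas=[
    [40, [0, 0, 0], 0.12],
    [40, [0, -3, 30], 0],
    [40, [0, 0, 30], 0],
    [40, [0, 0, 20], 0],
    [40, [0, 0, 0], 0],
    [40, [0, 0, 0], 0],
  ],
)

```text
clock: 36.28
tool_pos: [0.5364, 0.0104, 0.2095]
tcp_rot: [0.677, 0.736, -0.001, -0.001]
wrist_force: [-0.2, 0.1, 0.6]
grip_width: 0.0399
grasp_force: 0.0
```

```bash
python3 - <<'E'
from plan import *
to([-.070,0,.142],0); print(get_state()['wrist_force'])
E
```

```text
at [0.5364 0.0104 0.2095] tilt [-0.002  0.    -1.   ] cab [-0.0637  0.0025  0.2095] turn 0.005 shift [-2.5 -6.3 67.5] ax err 0.01
[-0.18688104  0.11536178  0.64250253]
```

Call:
move_arm(
  deltas=[
    [40, [-2, -6, 15], 0],
    [40, [0, 0, 20], 0],
    [40, [0, 0, 18], 0],
    [40, [0, 0, 14], 0],
    [40, [0, 0, 0], 0],
    [40, [0, 0, 0], 0],
    [0, [0, 0, 0], 0],
    [0, [0, 0, 0], 0],
    [0, [0, 0, 0], 0],
    [0, [0, 0, 0], 0],
    [0, [0, 0, 0], 0],
  ],
  grip_force=60,
)

```text
clock: 37.2
tool_pos: [0.5322, 0.0077, 0.1451]
tcp_rot: [0.677, 0.736, 0.001, 0.001]
wrist_force: [-5.2, -0.4, 8.6]
grip_width: 0.0122
grasp_force: 58.4
```

```bash
python3 - <<'E'
from plan import *
to([-.070,0,.142],0); s=get_state();print(s['grip_width'],s['wrist_force'])
th=np.linspace(.61,0,19); x=22+4*np.cos(th)-165*np.sin(th); z=24+165*np.cos(th)+4*np.sin(th)
print(np.diff(x.round()),-np.diff(z.round()))
E
```

```text
at [0.5322 0.0077 0.1451] tilt [ 0.002 -0.    -1.   ] cab [-6.810e-02  1.000e-04  1.451e-01] turn 0.005 shift [-0.1 -1.9  3.1] ax err 0.01
0.012223110003367023 [-5.24322394 -0.36881927  8.64168946]
[4. 5. 5. 5. 5. 5. 6. 5. 5. 6. 5. 6. 5. 6. 5. 6. 5. 6.] [-3. -2. -3. -3. -2. -2. -2. -2. -2. -1. -1. -1. -1. -1. -1. -0. -0. -0.]
```

Call:
move_arm(
  deltas=[
    [0, [0, 4, -3], 0],
    [0, [0, 5, -2], 0],
    [0, [0, 5, -3], 0],
    [0, [0, 5, -3], 0],
    [0, [0, 5, -2], 0],
    [0, [0, 5, -2], 0],
    [0, [0, 6, -2], 0],
    [0, [0, 5, -2], 0],
    [0, [0, 5, -2], 0],
    [0, [0, 6, -1], 0],
    [0, [0, 5, -1], 0],
    [0, [0, 6, -1], 0],
  ],
)

```text
clock: 38.2
tool_pos: [0.5935, 0.0127, 0.1694]
tcp_rot: [0.677, 0.736, 0.0, 0.001]
wrist_force: [-8.2, -2.0, 11.7]
grip_width: 0.012
grasp_force: 62.5
```

Call:
move_arm(
  deltas=[
    [0, [0, 5, -1], 0],
    [0, [0, 6, -1], 0],
    [0, [0, 5, -1], 0],
    [0, [0, 5, 0], 0],
    [0, [0, 5, 0], 0],
    [0, [0, 5, 0], 0],
    [0, [0, 3, 0], 0],
    [0, [0, 0, 0], 0],
    [0, [0, 0, 0], 0],
  ],
)

```text
clock: 38.95
tool_pos: [0.627, 0.0154, 0.1724]
tcp_rot: [0.677, 0.736, -0.0, 0.0]
wrist_force: [-9.2, -1.9, 10.8]
grip_width: 0.012
grasp_force: 62.4
```

```bash
python3 - <<'E'
from plan import *
to([.026,0,.170],0); s=get_state();print(s['grip_width'],s['wrist_force'])
E
```

```text
at [0.627  0.0154 0.1724] tilt [ 0.    -0.001 -1.   ] cab [0.027  0.0003 0.1724] turn 0.005 shift [-0.3 -1.   2.4] ax err 0.0
0.012020069442093535 [-9.24987079 -1.94988765 10.80698644]
```

Call:
move_arm(
  deltas=[
    [0, [0, 3, 0], 0],
    [0, [0, 2, 0], 0],
    [0, [0, 0, 0], 0],
    [0, [0, 0, 0], 0],
  ],
)

```text
clock: 39.28
tool_pos: [0.6272, 0.0155, 0.1723]
tcp_rot: [0.677, 0.736, -0.004, -0.003]
wrist_force: [-37.2, -3.4, 26.4]
grip_width: 0.0117
grasp_force: 64.4
```

Call:
move_arm(
  deltas=[
    [0, [0, -2, 0], 0],
    [40, [0, -1, 0], 0],
    [40, [0, 0, 0], 0],
    [40, [0, 0, 0], 0],
    [40, [0, 0, -20], 0],
    [40, [0, 0, -35], 0],
    [40, [0, 0, -38], 0],
    [40, [0, 0, -30], 0],
    [24, [0, 0, 0], 0],
  ],
)

```text
clock: 40.03
tool_pos: [0.6323, 0.016, 0.3021]
tcp_rot: [0.677, 0.736, 0.004, 0.005]
wrist_force: [0.1, 0.4, 1.0]
grip_width: 0.0289
grasp_force: 0.0
```

```bash
python3 - <<'E'
from plan import *
x=leaf(1.65,1); to([x[0],x[1],.153],90); print(get_state()['joint_pos'].round(2))
rows(np.linspace(1.645,0,24),1)
s=snap('scene','s13')
E
```

```text
at [0.6323 0.016  0.3021] tilt [ 0.013 -0.001 -1.   ] cab [0.0324 0.0005 0.3021] turn -1.566 shift [162.2 209.9 149.1] ax err 
[-0.06  0.19  1.3   0.    1.64 -0.14]
[[3, -10], [2, -9], [2, -10], [0, -10], [0, -10], [0, -9], [-1, -10], [-2, -10], [-3, -9], [-3, -9], [-4, -9], [-5, -9], [-5, -8], [-6, -8], [-7, -8], [-6, -7], [-8, -6], [-8, -6], [-8, -6], [-8, -4], [-9, -5], [-10, -3], [-9, -3]]
```

Call:
move_arm(
  deltas=[
    [24, [0, 0, 0], -0.12],
    [24, [0, 0, 0], -0.12],
    [24, [0, 0, 0], -0.12],
    [24, [0, 0, 0], -0.12],
    [24, [0, 0, 0], -0.12],
    [24, [0, 0, 0], -0.12],
    [24, [0, 0, 0], -0.12],
    [24, [0, 0, 0], -0.12],
    [24, [0, 0, 0], -0.12],
    [24, [0, 0, 0], -0.12],
    [24, [0, 0, 0], -0.12],
    [24, [0, 0, 0], -0.12],
  ],
)

```text
clock: 41.08
tool_pos: [0.6288, 0.0162, 0.2913]
tcp_rot: [0.02, 1.0, 0.0, -0.001]
wrist_force: [0.5, 0.7, -0.1]
grip_width: 0.0242
grasp_force: 0.0
```

Call:
move_arm(
  deltas=[
    [24, [0, 0, 0], -0.12],
    [24, [23, 30, 0], 0],
    [24, [23, 30, 0], 0],
    [24, [23, 30, 0], 0],
    [24, [23, 30, 0], 0],
    [24, [23, 30, 0], 0],
    [24, [23, 30, 0], 0],
    [24, [24, 30, 0], 0],
    [24, [0, 0, 0], 0],
    [24, [0, 0, 0], 0],
  ],
)

```text
clock: 41.92
tool_pos: [0.4508, 0.2152, 0.2921]
tcp_rot: [-0.038, 0.999, -0.0, -0.0]
wrist_force: [1.1, -0.5, -0.5]
grip_width: 0.0241
grasp_force: 0.0
```

```bash
python3 - <<'E'
from plan import *
x=leaf(1.645,1); to([x[0],x[1],.153],90)
E
```

```text
at [0.4508 0.2152 0.2921] tilt [-0. -0. -1.] cab [-0.1328  0.2133  0.2921] turn -0.002 shift [ -2.8  -3.6 139.1] ax err 0.0
```

Call:
move_arm(
  deltas=[
    [24, [-3, -4, 25], 0],
    [24, [0, 0, 30], 0],
    [24, [0, 0, 30], 0],
    [24, [0, 0, 25], 0],
    [24, [0, 0, 15], 0],
    [24, [0, 0, 14], 0],
    [24, [0, 0, 0], 0],
    [0, [0, 0, 0], 0],
    [0, [0, 0, 0], 0],
    [0, [0, 0, 0], 0],
    [0, [0, 0, 0], 0],
  ],
  grip_force=40,
)

```text
clock: 42.83
tool_pos: [0.4565, 0.2092, 0.1537]
tcp_rot: [-0.036, 0.999, -0.0, 0.001]
wrist_force: [5.7, -1.8, 0.4]
grip_width: 0.0089
grasp_force: 38.9
```

Call:
move_arm(
  deltas=[
    [0, [3, -10, 0], 0],
    [0, [2, -9, 0], 0],
    [0, [2, -10, 0], 0],
    [0, [0, -10, 0], 0],
    [0, [0, -10, 0], 0],
    [0, [0, -9, 0], 0],
    [0, [-1, -10, 0], 0],
    [0, [-2, -10, 0], 0],
    [0, [-3, -9, 0], 0],
    [0, [-3, -9, 0], 0],
    [0, [-4, -9, 0], 0],
    [0, [0, 0, 0], 0],
  ],
)

```text
clock: 43.83
tool_pos: [0.4698, 0.1043, 0.1537]
tcp_rot: [-0.036, 0.999, -0.0, 0.0]
wrist_force: [2.4, 3.8, 1.6]
grip_width: 0.0087
grasp_force: 40.0
```

```bash
python3 - <<'E'
from plan import *
th=np.linspace(1.645,0,24)[11]; x=leaf(th,1); to([x[0],x[1],.153],90); s=get_state();print(s['grip_width'],s['wrist_force'])
E
```

```text
at [0.4698 0.1043 0.1537] tilt [ 0. -0. -1.] cab [-0.1227  0.1013  0.1537] turn -0.007 shift [0.8 3.2 0.7] ax err 0.01
0.00866652391217853 [2.39923053 3.81348046 1.57277827]
```

Call:
move_arm(
  deltas=[
    [0, [-5, -8, 0], 0],
    [0, [-5, -8, 0], 0],
    [0, [-6, -8, 0], 0],
    [0, [-7, -7, 0], 0],
    [0, [-6, -7, 0], 0],
    [0, [-8, -6, 0], 0],
    [0, [-8, -6, 0], 0],
    [0, [-8, -5, 0], 0],
    [0, [-8, -4, 0], 0],
    [0, [-8, -5, 0], 0],
    [0, [-9, -3, 0], 0],
    [0, [-9, -2, 0], 0],
  ],
)

```text
clock: 44.83
tool_pos: [0.5615, 0.0419, 0.1536]
tcp_rot: [-0.036, 0.999, -0.001, -0.0]
wrist_force: [-3.3, -6.2, 5.1]
grip_width: 0.0088
grasp_force: 40.6
```

Call:
move_arm(
  deltas=[
    [0, [-2, 0, 0], 0],
    [0, [0, 0, 0], 0],
    [0, [0, 0, 0], 0],
  ],
)

```text
clock: 45.08
tool_pos: [0.5635, 0.0416, 0.1536]
tcp_rot: [-0.036, 0.999, -0.001, -0.0]
wrist_force: [-1.1, -8.2, 3.0]
grip_width: 0.0088
grasp_force: 40.5
```

```bash
python3 - <<'E'
from plan import *
x=leaf(0,1); to([x[0],x[1],.153],90); s=get_state();print(s['grip_width'],s['wrist_force'])
E
```

```text
at [0.5635 0.0416 0.1536] tilt [-0.    -0.003 -1.   ] cab [-0.0342  0.0314  0.1536] turn -0.007 shift [0.8 0.6 0.6] ax err 0.01
0.008767966094301562 [-1.0778177  -8.20328161  2.95971773]
```

Call:
move_arm(
  deltas=[
    [0, [-3, 1, 0], 0],
    [0, [-2, 0, 0], 0],
    [0, [0, 0, 0], 0],
  ],
)

```text
clock: 45.33
tool_pos: [0.5643, 0.0415, 0.1534]
tcp_rot: [-0.036, 0.999, -0.002, -0.005]
wrist_force: [-25.7, -15.5, 19.4]
grip_width: 0.0086
grasp_force: 42.3
```

Call:
move_arm(
  deltas=[
    [0, [4, 0, 0], 0],
    [36, [1, 0, 0], 0],
    [36, [0, 0, 0], 0],
    [36, [0, 0, 0], 0],
    [36, [0, 0, -25], 0],
    [36, [0, 0, -35], 0],
    [36, [0, 0, -38], 0],
    [36, [0, 0, -38], 0],
    [24, [12, -30, 0], 0],
    [24, [12, -30, 0], 0],
    [24, [12, -30, 0], 0],
    [24, [12, -30, 0], 0],
  ],
)

```text
clock: 46.33
tool_pos: [0.5236, -0.0796, 0.2898]
tcp_rot: [-0.037, 0.999, 0.0, 0.0]
wrist_force: [0.0, -0.2, -0.2]
grip_width: 0.0242
grasp_force: 0.0
```

Call:
move_arm(
  deltas=[
    [24, [12, -30, 0], 0],
    [24, [12, -30, 0], 0],
    [24, [12, -30, 0], 0],
    [24, [12, -30, 0], 0],
    [24, [0, 0, 0], 0],
    [24, [0, 0, 0], 0],
  ],
)

```text
clock: 46.83
tool_pos: [0.4843, -0.2033, 0.2894]
tcp_rot: [-0.035, 0.999, 0.0, -0.0]
wrist_force: [-0.1, 1.3, -0.1]
grip_width: 0.024
grasp_force: 0.0
```

```bash
python3 - <<'E'
from plan import *
x=leaf(1.645,-1); to([x[0],x[1],.153],90)
rows(np.linspace(1.645,0,24),-1)
E
```

```text
at [ 0.4843 -0.2033  0.2894] tilt [-0.  0. -1.] cab [-0.1325 -0.2065  0.2894] turn -0.009 shift [ -2.5  -3.3 136.4] ax err 0.01
[[3, 10], [2, 9], [2, 10], [0, 10], [0, 10], [0, 9], [-1, 10], [-2, 10], [-3, 9], [-3, 9], [-4, 9], [-5, 9], [-5, 8], [-6, 8], [-7, 8], [-6, 7], [-8, 6], [-8, 6], [-8, 6], [-8, 4], [-9, 5], [-10, 3], [-9, 3]]
```

Call:
move_arm(
  deltas=[
    [24, [-3, -3, 25], -0.009],
    [24, [0, 0, 30], 0],
    [24, [0, 0, 30], 0],
    [24, [0, 0, 25], 0],
    [24, [0, 0, 15], 0],
    [24, [0, 0, 11], 0],
    [24, [0, 0, 0], 0],
    [0, [0, 0, 0], 0],
    [0, [0, 0, 0], 0],
    [0, [0, 0, 0], 0],
    [0, [0, 0, 0], 0],
  ],
)

```text
clock: 47.75
tool_pos: [0.489, -0.2044, 0.1546]
tcp_rot: [-0.042, 0.999, -0.0, 0.001]
wrist_force: [3.7, 2.3, 5.9]
grip_width: 0.0088
grasp_force: 39.0
```

Call:
move_arm(
  deltas=[
    [0, [3, 10, 0], 0],
    [0, [2, 9, 0], 0],
    [0, [2, 10, 0], 0],
    [0, [0, 10, 0], 0],
    [0, [0, 10, 0], 0],
    [0, [0, 9, 0], 0],
    [0, [-1, 10, 0], 0],
    [0, [-2, 10, 0], 0],
    [0, [-3, 9, 0], 0],
    [0, [-3, 9, 0], 0],
    [0, [-4, 8, 0], 0],
    [0, [0, 0, 0], 0],
  ],
)

```text
clock: 48.75
tool_pos: [0.4855, -0.0994, 0.1545]
tcp_rot: [-0.042, 0.999, -0.0, 0.0]
wrist_force: [-1.3, 0.8, 9.5]
grip_width: 0.0089
grasp_force: 40.6
```

```bash
python3 - <<'E'
from plan import *
th=np.linspace(1.645,0,24)[11]; x=leaf(th,-1); to([x[0],x[1],.153],90); s=get_state();print(s['grip_width'],s['wrist_force'])
E
```

```text
at [ 0.4855 -0.0994  0.1545] tilt [ 0. -0. -1.] cab [-0.1231 -0.103   0.1545] turn 0.004 shift [ 0.5 -1.6  1.5] ax err 0.0
0.008909181729778426 [-1.28207367  0.82315013  9.52662013]
```

Call:
move_arm(
  deltas=[
    [0, [-5, 8, 0], 0],
    [0, [-5, 8, 0], 0],
    [0, [-6, 8, 0], 0],
    [0, [-7, 8, 0], 0],
    [0, [-6, 7, 0], 0],
    [0, [-8, 6, 0], 0],
    [0, [-8, 6, 0], 0],
    [0, [-8, 5, 0], 0],
    [0, [-8, 4, 0], 0],
    [0, [-8, 5, 0], 0],
    [0, [-9, 3, 0], 0],
    [0, [-9, 2, 0], 0],
  ],
)

```text
clock: 49.75
tool_pos: [0.5661, -0.0232, 0.1542]
tcp_rot: [-0.041, 0.999, -0.0, -0.0]
wrist_force: [-2.4, 2.7, 8.8]
grip_width: 0.0088
grasp_force: 40.9
```

Call:
move_arm(
  deltas=[
    [0, [-3, 0, 0], 0],
    [0, [-2, 0, 0], 0],
    [0, [-2, 0, 0], 0],
    [0, [0, 0, 0], 0],
  ],
)

```text
clock: 50.08
tool_pos: [0.569, -0.0222, 0.1541]
tcp_rot: [-0.042, 0.999, 0.001, -0.005]
wrist_force: [-25.0, 2.3, 23.3]
grip_width: 0.0087
grasp_force: 42.6
```

```bash
python3 - <<'E'
from plan import *
x=leaf(0,-1); to([x[0],x[1],.153],90); s=get_state();print(s['grip_width'],s['wrist_force'])
E
```

```text
at [ 0.569  -0.0222  0.1541] tilt [-0.01   0.001 -1.   ] cab [-0.0337 -0.0326  0.1541] turn 0.004 shift [1.3 0.6 1.1] ax err 0.01
0.008712465840099574 [-24.96394496   2.3300201   23.28141258]
```

Call:
move_arm(
  deltas=[
    [0, [5, 0, 0], 0],
    [36, [0, 0, 0], 0],
    [36, [0, 0, 0], 0],
    [36, [0, 0, 0], 0],
    [36, [0, 0, -25], 0],
    [36, [0, 0, -35], 0],
    [36, [0, 0, -38], 0],
    [36, [0, 0, -38], 0],
    [0, [-7, -26, 0], 0],
    [0, [-7, -26, 0], 0],
    [0, [-6, -25, 0], 0],
    [0, [0, 0, 0], 0],
  ],
)

```text
clock: 51.08
tool_pos: [0.5949, -0.1027, 0.2888]
tcp_rot: [-0.04, 0.999, -0.001, -0.001]
wrist_force: [0.4, 0.1, -0.6]
grip_width: 0.0002
grasp_force: 0.0
```

```bash
python3 - <<'E'
from plan import *
to([-.016,-.11,.222],90); s=get_state();print(s['grip_width'],s['wrist_force'])
E
```

```text
at [ 0.5949 -0.1027  0.2888] tilt [-0.001 -0.002 -1.   ] cab [-0.0143 -0.1149  0.2888] turn 0.0 shift [ 1.7  4.9 66.8] ax err 0.0
0.0002300419689046816 [ 0.3846469   0.07445133 -0.6170655 ]
```

Call:
move_arm(
  deltas=[
    [0, [2, 4, 10], 0],
    [0, [0, 0, 10], 0],
    [0, [0, 0, 10], 0],
    [0, [0, 0, 8], 0],
    [0, [0, 0, 7], 0],
    [0, [0, 0, 6], 0],
    [0, [0, 0, 5], 0],
    [0, [0, 0, 5], 0],
    [0, [0, 0, 4], 0],
    [0, [0, 0, 3], 0],
    [0, [0, 0, 0], 0],
    [0, [0, 0, 0], 0],
  ],
)

```text
clock: 52.08
tool_pos: [0.5924, -0.0952, 0.2221]
tcp_rot: [-0.041, 0.999, -0.0, 0.0]
wrist_force: [0.3, 0.3, 1.7]
grip_width: -0.0002
grasp_force: 0.9
```

```bash
python3 - <<'E'
from plan import *
to([-.016,-.11,.222],90); s=get_state();print(s['grip_width'],s['wrist_force'])
E
```

```text
at [ 0.5924 -0.0952  0.2221] tilt [ 0.001 -0.    -1.   ] cab [-0.0162 -0.1072  0.2221] turn 0.003 shift [-0.2 -2.8  0.1] ax err 0.0
-0.0002451664519893423 [0.2502228  0.30167069 1.69711618]
```

Call:
move_arm(
  deltas=[
    [0, [0, 0, 2], 0],
    [0, [0, 0, 2], 0],
    [0, [0, 0, 1], 0],
    [0, [0, 0, 0], 0],
  ],
)

```text
clock: 52.42
tool_pos: [0.5935, -0.0951, 0.2218]
tcp_rot: [-0.041, 0.999, -0.001, 0.003]
wrist_force: [-8.4, 2.5, 24.7]
grip_width: 0.0003
grasp_force: 12.6
```

The bolt is bottomed (24.7 N, top at 222 mm). I'll back off and check.

Call:
move_arm(
  deltas=[
    [0, [0, 0, -10], 0],
    [0, [0, 0, -30], 0],
    [0, [0, 0, -40], 0],
    [0, [0, 0, -40], 0],
    [0, [40, 0, -10], 0],
    [0, [40, 0, 0], 0],
    [0, [40, 0, 0], 0],
    [0, [40, 0, 0], 0],
    [0, [0, 0, 0], 0],
  ],
)

```text
clock: 53.17
tool_pos: [0.4273, -0.1081, 0.3466]
tcp_rot: [-0.04, 0.999, -0.0, -0.001]
wrist_force: [0.9, 0.2, -0.6]
grip_width: 0.0002
grasp_force: 0.0
```

```bash
python3 - <<'E'
from plan import *
s=snap('scene','s20'); t=snap('top','t20')
a=cv2.imread('pics/s20.png'); b=cv2.imread('pics/t20.png')
A=cv2.resize(a[150:350,190:450],None,fx=2,fy=2,interpolation=cv2.INTER_CUBIC)
B=cv2.resize(b,(520,325)); B=B[125:325]
cv2.imwrite('pics/fin.png',np.vstack([A,B]))
print(proj(s,[W(P,(-.016,-.11,.211)),W(P,(-.035,-.032,.192)),W(P,(-.035,.032,.192))])-[190,150])
E
```

```text
[[ 73.18136487  31.88349215]
 [ 91.58664231  44.522407  ]
 [103.21601024  53.13776231]]
```

View pics/fin.png

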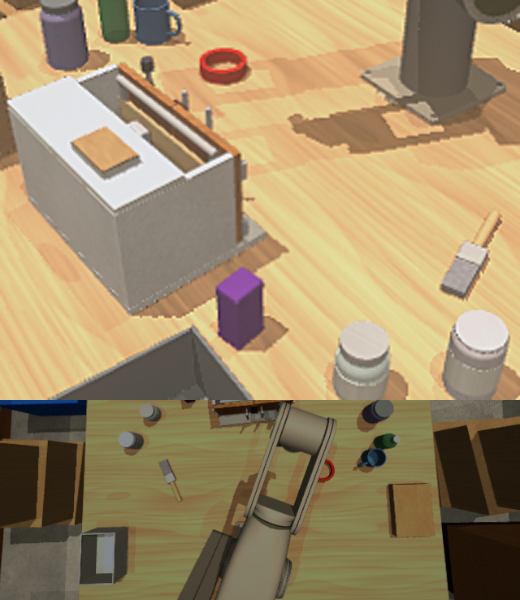

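The final view shows both leaves shut, the knob where it sits when down (147,63), both tins gone from the table, and no other tin anywhere.

```bash
python3 -c "
from bench import ticket
print(ticket.hand_in())"
```

```text
the job is handed in; nothing more can be done
None
```

I handed the job in: both tins are in the bin, the bin is home, the left and then the right leaf are shut, the bolt is fully down, and nothing else on the table was touched; no verdict came back at hand-in.

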